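# Walk a swollen pen-box lid open with mallet taps

## Robot

A 6-joint arm with a two-finger parallel gripper is mounted at the origin on the work surface. World frame = base frame: x ahead of the robot, y to its left, z up, the work surface at z = 0. Lengths are in m, angles in rad, forces in N, time in s.
With the tool pointing down it reaches from about 0.275 to 0.85 m from the base axis. Payload 5.2 kg.
Tool frame: the origin (TCP) lies on the centre line of the jaws, within the pads' length; the fingertips stand 25 mm ahead of it and the grasp point (between the pads) lies 6 mm ahead of it; z points along the fingers, y is the direction in which the jaws open and shut (so a half turn about z gives the same grasp; the last joint's range is limited). The gripper opens to 85 mm and grips with 20 to 120 N. Pads are 22 mm wide; open, the fingers measure 114 mm over their backs; the gripper's body (76 mm by 85 mm) begins 54 mm behind the grasp point. The pads swing forward as they close: fully open they stand 13 mm farther back than shut.
Start: joints at [1.142, 0.259, 1.535, -0, 1.348, -0.203], TCP at [0.123, 0.536, 0.256] pointing down, gripper open.
Joint ranges: [-3.14, 3.14], [-0.91, 2.08], [0.19, 2.58], [-1.22, 4.36], [0.22, 2.71], [-3.12, 3.12]. Speed limits (rad/s): [2.57, 2.57, 3.14, 3.14, 3.14, 3.14].

## Interface

Orientations are given as a unit quaternion [w, x, y, z].
In Python, from workcell import arm gives the robot as it stands.
- The arm moves only by the shell command python3 -m inch 'ROWS' [FORCE]. ROWS is a JSON object of lists of equal length, an entry for each row: "turn": the turn, a rotation vector about the tool's x, y, z in rad, a list of three; "linear": the shift along the tool's x, y, z in m, a list of three; "grip": the finger opening in m, from 0 to 0.0854. In form: {"turn": [[wx, wy, wz], ...], "linear": [[dx, dy, dz], ...], "grip": [grip, ...]}. A call has 1 to 8 rows; each row is the pose to reach, as a shift and turn from the pose measured when the call began, along the tool's axes at that moment; what a row does not reach only later rows make up. A row lasts 1/12 s, in which the tool goes at most 41.7 mm and 7.16 degrees, less where a joint would pass 70% of its speed; a pose out of reach is approached as far as the arm can. A call with a gripper value outside its range is refused whole. The fingers move at their own pace and stop on an object; FORCE is the grip in N (left out, the last holds). Time passes only in rows, so rows that repeat a pose let the fingers close. It gives the time, the measured TCP pose, the force and the opening at its end, in the units of the state.
- arm.get_state(): the state, without advancing time (a new reading comes with each control period).
- arm.get_image(name): name is "scene" or "side" or "wrist"; returns a dict with "image" (400x640x3 uint8, red, green, blue), "camera_matrix" (3x3 intrinsics, pixels), "camera_from_world" (4x4, takes a point from world to camera coordinates); the wrist camera has in their place "T_tool_cam" (4x4, takes a point from camera to tool coordinates, whose origin is the TCP and whose axes are the flange's). Camera axes: x right, y down, z forward; pixel columns grow to the right and rows downward; lengths in m; the calibration is good to about 2 mm. The wrist camera is an equidistant fisheye: a pixel r from the principal point sees the ray r / f radians off the axis. A picture is of the moment at which its call begins: read the wrist's pose just before it. There is no depth.
- arm.sign_off(): hands the job in, once; it reports no verdict.
The state is a dict: "time": time; "qpos": joint angles; "joint_velocities": joint speeds; "joint_torque": joint torques, N m; "tool_pos": TCP position; "orientation": TCP orientation; "force": force on the tool from outside, world axes, zero at the start; "moment": the same for the moment, N m; "grip_width": finger opening in m.
Only numpy, scipy, OpenCV 4.12 (cv2) and the standard library are available. Lean on these libraries where they do the work, as an engineer would, in place of code of your own. Each camera call takes 0.05 s, during which the arm holds its last target.

## Task

The sliding lid of the wooden pen box has swollen and stuck. Take the small mallet by its handle and, with light taps on alternating ends of the dark bar on the lid, walk the lid away from the robot until there is a gap of 2 to 3 cm at both ends, changing ends each time it binds: forcing it, or knocking the bar in the middle, would crack it. Move the lid with the mallet only, then stand the mallet upright on its cork mat again and leave everything else where it is.

Things in the scene. Friction and masses are not known exactly. Their poses are not given: they have to be found in the camera images.
- penbox: Wooden pen box, fixed to the desk, 130 (x) x 214 (y) x 58 mm high. Origin: centre of its underside; +x: the way the lid opens (away from the robot, within 0.3 rad), y along its long side, z up. Near wall (-x side) 52 mm high, inner face at x = -57 mm; side rails 58 mm high cover the lid's side edges. Nothing but the bar stands higher than 58 mm.
- lid: Stuck sliding lid, pale wood, 116 x 196 x 8 mm, its top 52 mm above the desk, axes as the box's, origin amid its underside. It rubs on two runners, 80 mm either side of its middle, each with 12 N of dry friction. Pushed at one end it turns about the opposite runner and stays where left, until it binds. Bound, or pushed in the middle, it takes 24 N to move; above 22 N it cracks.
- bar_mid (a point): Middle of the top of the lid's dark bar (170 mm long, along y; 16 mm thick, x; 26 mm high; top 78 mm above the desk). Tap its near (-x) face, 8 mm behind this point. The lid binds when turned 0.008 to 0.052 rad off straight: where differs each time and to each side and cannot be seen. From bind to bind is 0.06 rad (about 9 mm at an end).
- bar_left (a point): Point on the bar's top, 10 mm from its +y end (75 mm from its middle), amid its thickness. This end gives at 12 to 14 N if pushed squarely within 25 mm of the end; at 17 to 19 N in all it has bound: go to the other end. Gap between near wall and lid here = this point's x in the box frame + 11 mm: 3 to 5 mm at the start, 20 to 30 mm at the end (18 to 32 accepted).
- bar_right (a point): The same point at the -y end of the bar; its force and gap work as at the left end.
- mallet: Small mallet, about 0.22 kg, standing head down on the mat. Origin: centre of the head's underside, z up along the handle. Head 72 mm long (x, black rubber striking faces at x = -36 and +36 mm, 30 mm wide), 32 mm wide (y), 34 mm high. Handle 18 x 18 mm square, sides parallel to x and y, from 34 to 116 mm above the underside.
- mat: Cork mat, fixed, 110 x 90 mm, 4 mm thick. Origin: centre of its underside, on the desk. The mallet must end standing upright on it, within 30 mm of its centre.
- cup: Blue ceramic cup, 80 mm across, 90 mm high; leave it. Origin: centre of its underside.
- hole_punch: Red hole punch, 125 x 62 x 80 mm; leave it. Origin: centre of its underside.
- stapler: Blue stapler, 140 x 34 x 55 mm; leave it. Origin: centre of its underside.
- notes: Block of sticky notes, 76 x 76 x 26 mm; leave it. Origin: centre of its underside.
- eraser: Small eraser, 60 x 23 x 14 mm; leave it. Origin: centre of its underside.
- glue_stick: Standing glue stick, 28 mm across, 86 mm high; leave it. Origin: centre of its underside.
- tape_dispenser: Grey tape dispenser, 130 x 50 x 72 mm; leave it. Origin: centre of its underside.
Things that resemble listed ones, but are neither listed nor needed, are in the scene too. There is more than one size of the mat; the one meant has the size given above.

How it is judged:
By the outcome, as a careful person would: the job done as asked, in the order asked, and still so for the second after the job is handed in, with the robot touching nothing.
It also fails if it takes over 72 s, if anything falls off the work surface, if the arm or the gripper's body presses on something with over 40 N, if the wrist force passes 120 N, or if a joint passes its speed limit or range.

## Working session

There is one attempt and no reset: what is moved stays moved. The work goes in short steps, Python scripts to look and compute and a shell command to move; the robot and the scene stay as the last step left them, time stands still between calls to the robot, and variables do not carry over. Pictures are saved under pics/ and viewed, and the job is handed in when it is done.

```bash
mkdir -p pics; ls
python3 - <<'E'
from workcell import arm
import cv2,numpy as np
s=arm.get_state();print({k:np.round(v,3).tolist() for k,v in s.items()})
np.set_printoptions(precision=4,suppress=True)
for n in("scene","side","wrist"):
    d=arm.get_image(n);cv2.imwrite(f"pics/{n}0.png",d["image"][:,:,::-1])
    print(n,d["camera_matrix"],d.get("camera_from_world",d.get("T_tool_cam")),[k for k in d])
E
```

```text
pics
{'time': 0.0, 'qpos': [1.142, 0.259, 1.536, 0.0, 1.348, -0.203], 'joint_velocities': [0.002, -0.001, -0.001, -0.0, -0.001, 0.001], 'joint_torque': [-0.0, -44.603, -29.057, -0.0, 0.012, -0.0], 'tool_pos': [0.123, 0.536, 0.255], 'orientation': [-0.0, 0.113, 0.994, -0.001], 'force': [0.791, 0.589, -0.436], 'moment': [-0.043, -0.002, -0.048], 'grip_width': 0.085}
scene [[394.8735   0.     317.8982]
 [  0.     394.8735 195.8076]
 [  0.       0.       1.    ]] [[ 0.5416  0.8404  0.0218 -0.2484]
 [ 0.4544 -0.2708 -0.8486 -0.2267]
 [-0.7073  0.4695 -0.5285  1.5547]
 [ 0.      0.      0.      1.    ]] ['image', 'camera_matrix', 'camera_from_world']
side [[480.6612   0.     317.1848]
 [  0.     480.6612 191.3719]
 [  0.       0.       1.    ]] [[ 0.9914 -0.1311  0.006  -0.6034]
 [-0.0866 -0.6877 -0.7208  0.0395]
 [ 0.0986  0.714  -0.6931  1.4994]
 [ 0.      0.      0.      1.    ]] ['image', 'camera_matrix', 'camera_from_world']
wrist [[309.7069   0.     317.0329]
 [  0.     309.7069 199.5114]
 [  0.       0.       1.    ]] [[ 0.0005 -0.947  -0.3212  0.0836]
 [ 1.      0.0002  0.0008 -0.0001]
 [-0.0007 -0.3212  0.947  -0.1165]
 [ 0.      0.      0.      1.    ]] ['image', 'camera_matrix', 'T_tool_cam']
```

View pics/scene0.png

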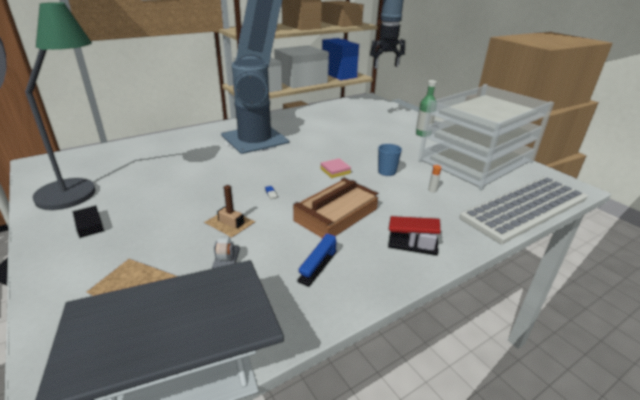

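View pics/side0.png

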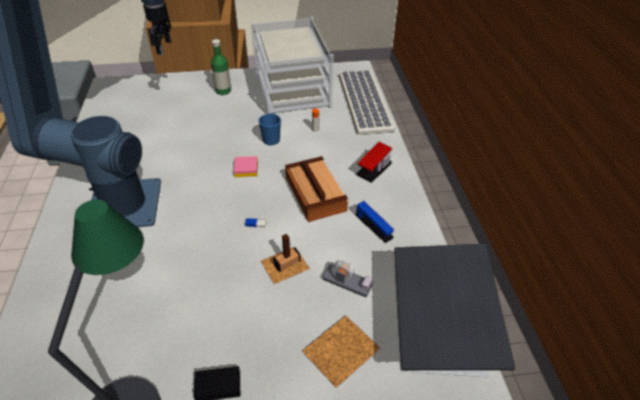

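View pics/wrist0.png

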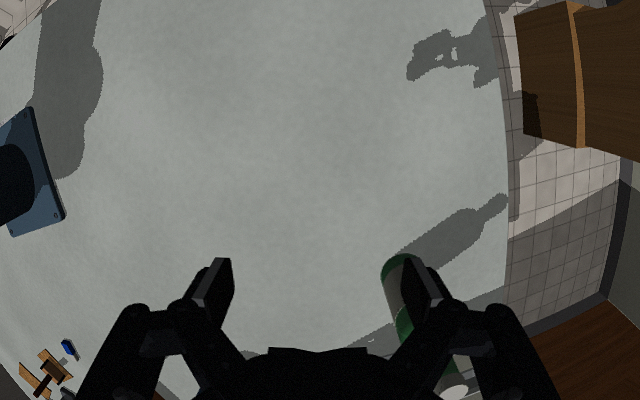

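The mallet stands on the small mat at about (287,262) in side and (229,215) in scene. The pen box is at about (316,188) in side. I'll enlarge both.

```bash
cat > h.py <<'E'
import numpy as np,cv2
from scipy.spatial.transform import Rotation as R
np.set_printoptions(precision=4,suppress=True)
def pix2plane(d,uv,z):
    K=d["camera_matrix"];T=d["camera_from_world"];uv=np.atleast_2d(uv).astype(float)
    r=np.c_[(uv-K[:2,2])/K[0,0],np.ones(len(uv))]@T[:3,:3]
    c=-T[:3,:3].T@T[:3,3]
    return c+r*((z-c[2])/r[:,2])[:,None]
def proj(d,P):
    T=d["camera_from_world"];p=np.atleast_2d(P)@T[:3,:3].T+T[:3,3];q=p@d["camera_matrix"].T;return q[:,:2]/q[:,2:]
def toolT(s):
    q=s["orientation"];T=np.eye(4);T[:3,:3]=R.from_quat([q[1],q[2],q[3],q[0]]).as_matrix();T[:3,3]=s["tool_pos"];return T
def wproj(d,s,P):
    C=toolT(s)@d["T_tool_cam"];p=(np.atleast_2d(P)-C[:3,3])@C[:3,:3]
    n=np.linalg.norm(p[:,:2],axis=1);th=np.arctan2(n,p[:,2]);K=d["camera_matrix"]
    return K[:2,2]+K[0,0]*th[:,None]*p[:,:2]/n[:,None]
def wplane(d,s,uv,z):
    K=d["camera_matrix"];C=toolT(s)@d["T_tool_cam"];v=(np.atleast_2d(uv).astype(float)-K[:2,2]);r=np.linalg.norm(v,axis=1);th=r/K[0,0]
    ray=np.c_[v/r[:,None]*np.sin(th)[:,None],np.cos(th)]@C[:3,:3].T
    return C[:3,3]+ray*((z-C[2,3])/ray[:,2])[:,None]
def crop(im,x0,y0,w,h,f,name):
    cv2.imwrite(name,cv2.resize(im[y0:y0+h,x0:x0+w,::-1],None,fx=f,fy=f,interpolation=cv2.INTER_CUBIC))
E
python3 - <<'E'
import sys;sys.path.insert(0,'.')
from h import *
for n,(x,y,w,h) in dict(scene=(190,140,200,150),side=(225,130,160,120+40)).items():
    im=cv2.imread(f"pics/{n}0.png")[:,:,::-1]; crop(im,x,y,w,h,4 if n=="scene" else 3.75,f"pics/{n}0c.png")
E
```

```text
(no output)
```

View pics/scene0c.png

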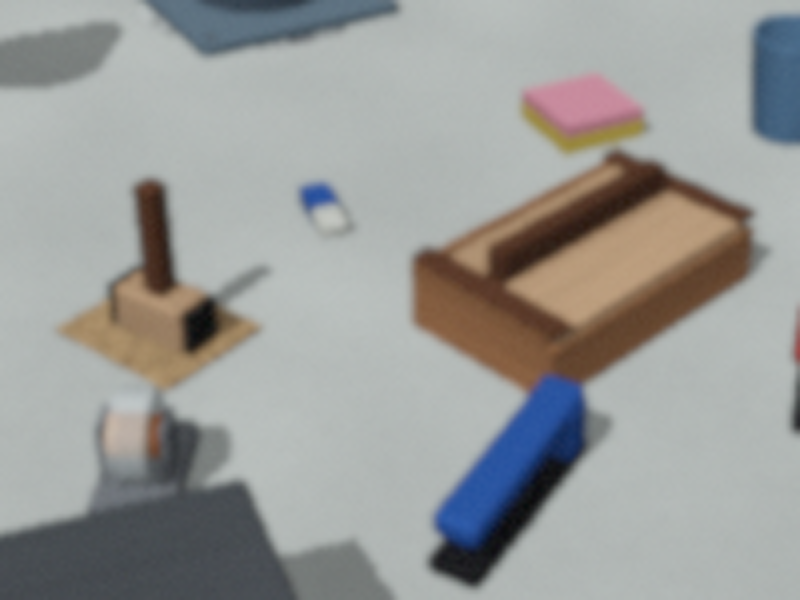

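View pics/side0c.png

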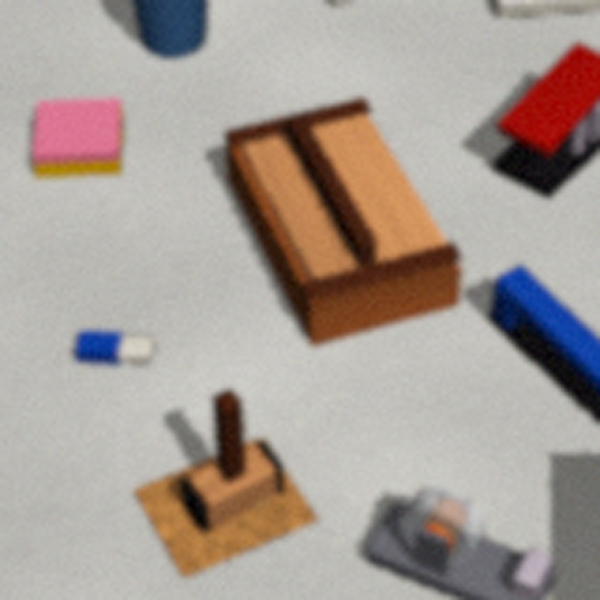

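Run:
```python
from h import *
from workcell import arm
d=arm.get_image("side");e=arm.get_image("scene")
f=lambda p:np.array(p)/3.75+[225,130]-0.4
g=lambda p:np.array(p)/4.+[190,140]-0.4
print("mat side",pix2plane(d,f([(135,493),(185,577),(317,520)]),.004)); print("mat scene",pix2plane(e,g([(57,328),(165,388),(262,326)]),.004))
print("handle top",pix2plane(d,f([(229,398)]),.12),pix2plane(e,g([(150,186)]),.12))
print("head top centre",pix2plane(d,f([(231,475)]),.038),pix2plane(e,g([(160,288)]),.038))
print("head faces side", pix2plane(d,f([(183,480),(206,507),(283,465),(265,443)]),.038))
print("box rail corners side",pix2plane(d,f([(228,135),(368,103),(310,285),(458,250)]),.058))
print("box scene",pix2plane(e,g([(415,255),(612,155),(752,213),(552,345)]),.058))
print("bar top ends near face? side",pix2plane(d,f([(290,122),(310,118),(355,247),(376,240)]),.078))
print("bar scene",pix2plane(e,g([(490,247),(500,250),(640,165),(660,170)]),.078))
```

```text
mat side [[ 0.4128 -0.2806  0.004 ]
 [ 0.4445 -0.3602  0.004 ]
 [ 0.5437 -0.3223  0.004 ]]
mat scene [[ 0.446  -0.3592  0.004 ]
 [ 0.5452 -0.3223  0.004 ]
 [ 0.515  -0.24    0.004 ]]
handle top [[ 0.4858 -0.2974  0.12  ]] [[ 0.4908 -0.2986  0.12  ]]
head top centre [[ 0.4838 -0.2998  0.038 ]] [[ 0.485  -0.2978  0.038 ]]
head faces side [[ 0.449  -0.3     0.038 ]
 [ 0.4637 -0.3263  0.038 ]
 [ 0.5222 -0.2954  0.038 ]
 [ 0.5112 -0.2732  0.038 ]]
box rail corners side [[ 0.5121  0.0529  0.058 ]
 [ 0.6373  0.0804  0.058 ]
 [ 0.5609 -0.135   0.058 ]
 [ 0.6834 -0.1108  0.058 ]]
box scene [[ 0.5638 -0.1474  0.058 ]
 [ 0.5203  0.0464  0.058 ]
 [ 0.6382  0.0827  0.058 ]
 [ 0.6954 -0.1256  0.058 ]]
bar top ends near face? side [[ 0.5645  0.04    0.078 ]
 [ 0.582   0.0431  0.078 ]
 [ 0.5989 -0.1173  0.078 ]
 [ 0.6164 -0.1115  0.078 ]]
bar scene [[ 0.6074 -0.1159  0.078 ]
 [ 0.6138 -0.1122  0.078 ]
 [ 0.5707  0.0333  0.078 ]
 [ 0.5837  0.0413  0.078 ]]
```

```bash
cat > go.py <<'E'
from h import *
def to(s,pos,yaw):
    """tool-frame shift and turn to reach pos with tool pointing down, tool -x along world yaw"""
    T=toolT(s);c,n=np.cos(yaw),np.sin(yaw)
    G=np.array([[-c,-n,0],[-n,c,0],[0,0,-1.]])
    return T[:3,:3].T@(np.array(pos)-T[:3,3]),R.from_matrix(T[:3,:3].T@G).as_rotvec()
E
python3 - <<'E'
from go import *
from workcell import arm
print(to(arm.get_state(),[.486,-.299,.255],.42))
E
```

```text
(array([-0.5407, -0.7324,  0.0014]), array([-0.0008, -0.0005, -0.6458]))
```

```bash
python3 -m inch '{"linear":[[-0.024,-0.033,0],[-0.048,-0.066,0],[-0.072,-0.099,0],[-0.096,-0.132,0],[-0.12,-0.165,0],[-0.144,-0.198,0],[-0.168,-0.231,0],[-0.192,-0.264,0]],"turn":[[0,0,-0.05],[0,0,-0.1],[0,0,-0.15],[0,0,-0.2],[0,0,-0.25],[0,0,-0.3],[0,0,-0.35],[0,0,-0.4]],"grip":[0.085,0.085,0.085,0.085,0.085,0.085,0.085,0.085]}'
python3 - <<'E'
from go import *
from workcell import arm
print(to(arm.get_state(),[.486,-.299,.255],.42))
E
```

```text
time: 0.92
tool_pos: [0.251, 0.2339, 0.2562]
orientation: [0.0, -0.089, 0.996, -0.0]
force: [0.6, 0.0, 0.4]
grip_width: 0.085
(array([-0.137 , -0.566 ,  0.0016]), array([-0.0006,  0.0003, -0.2423]))
```

```bash
python3 -m inch '{"linear":[[-0.009,-0.038,0],[-0.018,-0.076,0],[-0.027,-0.114,0],[-0.036,-0.152,0],[-0.045,-0.19,0],[-0.054,-0.228,0],[-0.063,-0.266,0],[-0.072,-0.304,0]],"turn":[[0,0,-0.03],[0,0,-0.06],[0,0,-0.09],[0,0,-0.12],[0,0,-0.15],[0,0,-0.18],[0,0,-0.21],[0,0,-0.24]],"grip":[0.085,0.085,0.085,0.085,0.085,0.085,0.085,0.085]}'
python3 - <<'E'
from go import *
from workcell import arm
print(to(arm.get_state(),[.486,-.299,.255],.42))
E
```

```text
time: 1.58
tool_pos: [0.3758, -0.0547, 0.2566]
orientation: [0.001, -0.208, 0.978, -0.0]
force: [0.7, -0.2, -0.5]
grip_width: 0.085
(array([-0.0014, -0.268 ,  0.0019]), array([-0.0011,  0.0009, -0.0017]))
```

```bash
python3 -m inch '{"linear":[[0,-0.038,0],[0,-0.076,0],[0,-0.114,0],[0,-0.152,0],[0,-0.19,0],[0,-0.228,0],[-0.001,-0.267,0],[-0.001,-0.267,0]],"turn":[[0,0,0],[0,0,0],[0,0,0],[0,0,0],[0,0,0],[0,0,0],[0,0,0],[0,0,0]],"grip":[0.085,0.085,0.085,0.085,0.085,0.085,0.085,0.085]}'
python3 - <<'E'
from go import *
from workcell import arm
s=arm.get_state();print(to(s,[.486,-.299,.255],.42))
d=arm.get_image("wrist");cv2.imwrite("pics/w1.png",d["image"][:,:,::-1])
import json
E
```

```text
time: 2.25
tool_pos: [0.4871, -0.3047, 0.2556]
orientation: [0.001, -0.206, 0.979, -0.002]
force: [0.5, 0.1, 0.6]
grip_width: 0.0849
(array([-0.0013,  0.0057,  0.0005]), array([-0.0039,  0.0005, -0.0053]))
```

View pics/w1.png

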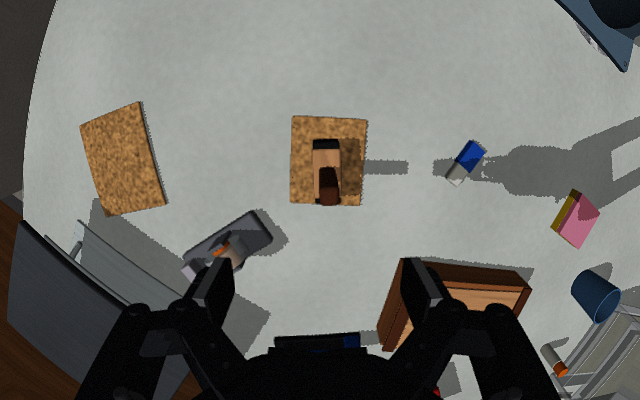

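Run:
```python
from h import *
crop(cv2.imread("pics/w1.png")[:,:,::-1],275,100,110,120,5,"pics/w1c.png")
```

```text
(no output)
```

View pics/w1c.png

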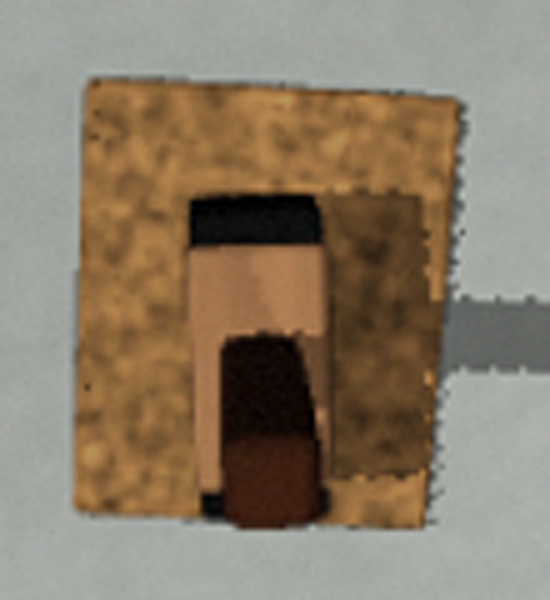

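Run:
```python
from h import *
from workcell import arm
s=arm.get_state();print(s["tool_pos"],s["time"]);d=arm.get_image("wrist")
f=lambda p:np.array(p)/5.+[275,100]-.4
h=wplane(d,s,f([(222,435),(313,437),(320,522),(226,527)]),.12)
print("handle",h,h.mean(0),'yaw',[np.arctan2(*(h[b]-h[a])[1::-1]) for a,b in((1,2),(0,3))])
p=wplane(d,s,f([(189,245),(326,245),(328,490),(203,490)]),.038)
print("head",p,'yaw',[np.arctan2(*(p[b]-p[a])[1::-1]) for a,b in((1,2),(0,3))], np.linalg.norm(p[0]-p[1]))
m=wplane(d,s,f([(87,78),(462,97),(425,528),(75,512)]),.004)
print("mat",m,m.mean(0),np.linalg.norm(m-np.roll(m,1,0),axis=1),'yaw',[np.arctan2(*(m[b]-m[a])[1::-1]) for a,b in((1,2),(0,3))])
```

```text
[ 0.4858 -0.3015  0.2555] 2.3
handle [[ 0.4763 -0.3032  0.12  ]
 [ 0.4704 -0.289   0.12  ]
 [ 0.4838 -0.2814  0.12  ]
 [ 0.4912 -0.2959  0.12  ]] [ 0.4804 -0.2924  0.12  ] yaw [np.float64(0.5151599046155637), np.float64(0.4594761903600152)]
head [[ 0.4616 -0.3171  0.038 ]
 [ 0.4494 -0.2898  0.038 ]
 [ 0.5003 -0.2656  0.038 ]
 [ 0.5118 -0.2917  0.038 ]] yaw [np.float64(0.44360333248704314), np.float64(0.46833647404772644)] 0.029856061769255943
mat [[ 0.4396 -0.3535  0.004 ]
 [ 0.4073 -0.2707  0.004 ]
 [ 0.5088 -0.2316  0.004 ]
 [ 0.5406 -0.3145  0.004 ]] [ 0.4741 -0.2926  0.004 ] [0.1083 0.0889 0.1087 0.0888] yaw [np.float64(0.3677224067434502), np.float64(0.36840115139842705)]
```

Run:
```python
from h import *
from workcell import arm
s=arm.get_state();print(s["tool_pos"],s["time"]);d=arm.get_image("wrist")
cv2.imwrite("pics/w2.png",d["image"][:,:,::-1]);crop(d["image"],275,100,110,120,5,"pics/w2c.png")
e=arm.get_state();print(e["tool_pos"],e["time"],e["joint_velocities"])
```

```text
[ 0.4851 -0.2994  0.2557] 2.35
[ 0.4848 -0.2981  0.2561] 2.4 [ 0.0188 -0.0323  0.0246  0.0019  0.0014 -0.0012]
```

View pics/w2c.png

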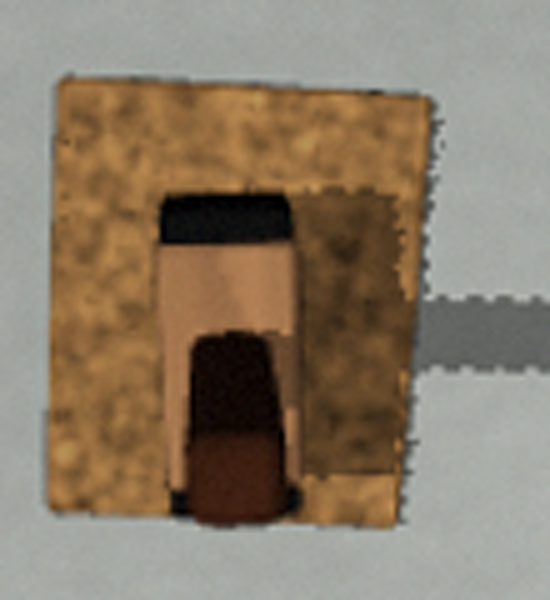

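```bash
python3 - <<'E'
from h import *
from workcell import arm
d=arm.get_image("wrist");s=arm.get_state();print(s["tool_pos"],s["joint_velocities"])
s=dict(s);s["tool_pos"]=np.array([0.4851,-.2994,.2557])
f=lambda p:np.array(p)/5.+[275,100]-.4
h=wplane(d,s,f([(189,430),(280,432),(287,518),(193,523)]),.12)
print("handle",h,h.mean(0),'yaw',[np.arctan2(*(h[b]-h[a])[1::-1]) for a,b in((1,2),(0,3))])
p=wplane(d,s,f([(160,242),(293,242),(298,485),(172,490)]),.038)
print("head",'yaw',[np.arctan2(*(p[b]-p[a])[1::-1]) for a,b in((1,2),(0,3))], np.linalg.norm(p[0]-p[1]))
p=wplane(d,s,f([(160,242),(293,242)]),.038);print(p)
m=wplane(d,s,f([(59,80),(431,95),(397,527),(50,512)]),.004)
print("mat",m,m.mean(0),np.linalg.norm(m-np.roll(m,1,0),axis=1),'yaw',[np.arctan2(*(m[b]-m[a])[1::-1]) for a,b in((1,2),(0,3))])
# box
g=arm.get_image("side")
E
cp pics/w2.png pics/w2b.png
python3 - <<'E'
import sys;sys.path.insert(0,'.')
from h import *
crop(cv2.imread("pics/w2.png")[:,:,::-1],360,230,190,130,4,"pics/w2box.png")
E
```

```text
[ 0.4848 -0.2974  0.2565] [ 0.0141 -0.0222  0.0119 -0.0007 -0.0031 -0.0006]
handle [[ 0.4771 -0.3065  0.12  ]
 [ 0.4711 -0.2922  0.12  ]
 [ 0.4847 -0.2846  0.12  ]
 [ 0.4921 -0.2991  0.12  ]] [ 0.4812 -0.2956  0.12  ] yaw [np.float64(0.5105864035012349), np.float64(0.4555093378874133)]
head yaw [np.float64(0.4532198565134292), np.float64(0.45782903906675243)] 0.028963840797738234
[[ 0.4628 -0.3209  0.038 ]
 [ 0.451  -0.2944  0.038 ]]
mat [[ 0.442  -0.3572  0.004 ]
 [ 0.4092 -0.2755  0.004 ]
 [ 0.5105 -0.2358  0.004 ]
 [ 0.5426 -0.3178  0.004 ]] [ 0.4761 -0.2966  0.004 ] [0.108  0.0881 0.1088 0.088 ] yaw [np.float64(0.37334975120228436), np.float64(0.373988338609885)]
```

View pics/w2box.png

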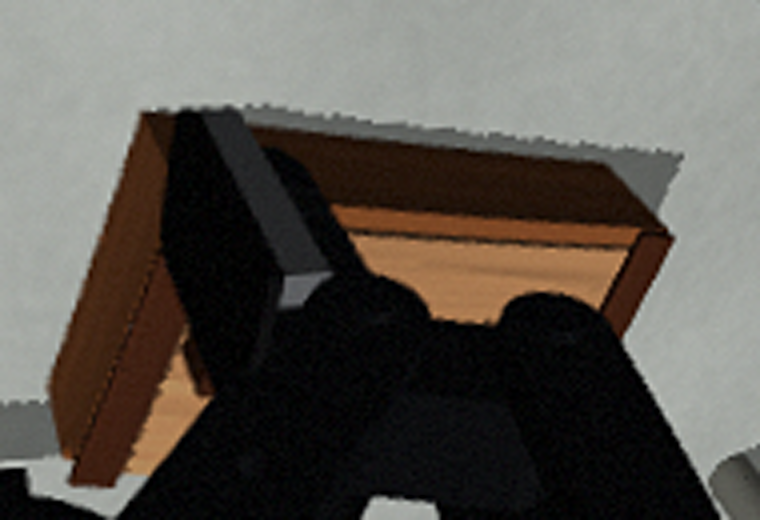

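Run:
```python
from go import *
from workcell import arm
print(to(arm.get_state(),[.483,-.2965,.081],.457))
```

```text
(array([0.0015, 0.0013, 0.1759]), array([-0.0003,  0.0008, -0.038 ]))
```

```bash
python3 -m inch '{"linear":[[0.001,0.001,0.025],[0.0015,0.001,0.05],[0.0015,0.001,0.075],[0.0015,0.001,0.1],[0.0015,0.001,0.1],[0.0015,0.001,0.1]],"turn":[[0,0,-0.01],[0,0,-0.02],[0,0,-0.03],[0,0,-0.038],[0,0,-0.038],[0,0,-0.038]],"grip":[0.06,0.06,0.06,0.06,0.06,0.06]}'
python3 - <<'E'
from go import *
from workcell import arm
s=arm.get_state();print(to(s,[.483,-.2965,.081],.457))
d=arm.get_image("wrist");cv2.imwrite("pics/w3.png",d["image"][:,:,::-1])
E
```

```text
time: 3.0
tool_pos: [0.4824, -0.2952, 0.1567]
orientation: [-0.0, -0.227, 0.974, 0.001]
force: [0.8, 0.1, -0.1]
grip_width: 0.0601
(array([ 0.    , -0.0016,  0.0757]), array([ 0.002 , -0.0001,  0.0008]))
```

View pics/w3.png

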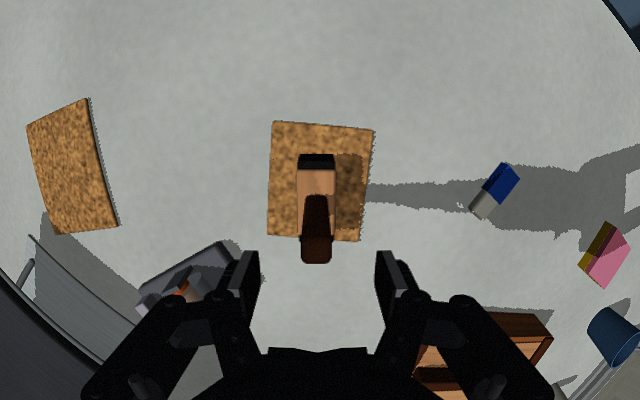

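The handle top is at (316,250), midway between the pads and square to them.

```bash
python3 - <<'E'
from go import *
from workcell import arm
s=arm.get_state();d=arm.get_image("wrist")
h=wplane(d,s,[(301.5,236.5),(331,236.5),(331,262.5),(301,262.5)],.12);print(h,h.mean(0))
print(to(s,h.mean(0),.457)[0])
E
python3 -m inch '{"linear":[[0,-0.001,0.025],[0,-0.001,0.05],[0,-0.001,0.065],[0,-0.001,0.075],[0,-0.001,0.075],[0,-0.001,0.075]],"turn":[[0,0,0],[0,0,0],[0,0,0],[0,0,0],[0,0,0],[0,0,0]],"grip":[0.06,0.06,0.06,0.06,0.06,0.06]}'
```

```text
[[ 0.4785 -0.3075  0.12  ]
 [ 0.4713 -0.2929  0.12  ]
 [ 0.4862 -0.2852  0.12  ]
 [ 0.4938 -0.3007  0.12  ]] [ 0.4824 -0.2966  0.12  ]
[0.001  0.0001 0.0382]
time: 3.6
tool_pos: [0.4851, -0.2983, 0.0851]
orientation: [0.002, -0.227, 0.974, -0.002]
force: [-0.0, -0.3, 0.7]
grip_width: 0.0598
```

Run:
```python
from go import *
from workcell import arm
arm.get_image("wrist");s=arm.get_state();print(to(s,[.4825,-.2965,.081],.457))
```

```text
(array([0.0017, 0.0032, 0.0045]), array([-0.0055,  0.0028,  0.0006]))
```

```bash
python3 -m inch '{"linear":[[0.002,0.003,0.004],[0.002,0.003,0.004],[0.002,0.002,0.004],[0.002,0.002,0.004]],"turn":[[-0.005,0.003,0],[-0.005,0.003,0],[-0.005,0.003,0],[-0.005,0.003,0]],"grip":[0.05,0.04,0.03,0.03]}' 110
python3 - <<'E'
from go import *
from workcell import arm
s=arm.get_state();print(to(s,[.4825,-.2965,.081],.457))
E
```

```text
time: 3.98
tool_pos: [0.483, -0.2981, 0.0821]
orientation: [0.0, -0.227, 0.974, -0.001]
force: [0.3, -0.8, 0.0]
grip_width: 0.0303
(array([-0.0002,  0.0017,  0.0011]), array([-0.0016,  0.0001,  0.0005]))
```

```bash
python3 -m inch '{"linear":[[0,0.001,0.001],[0,0.001,0.001],[0,0.001,0.001],[0,0.001,0.001]],"turn":[[0,0,0],[0,0,0],[0,0,0],[0,0,0]],"grip":[0.015,0.005,0.005,0.005]}' 110
python3 - <<'E'
from go import *
from workcell import arm
s=arm.get_state();print(s['force'],s['moment'],to(s,[.4825,-.2965,.18],.457))
d=arm.get_image("wrist");cv2.imwrite("pics/w4.png",d["image"][:,:,::-1])
E
```

```text
time: 4.32
tool_pos: [0.483, -0.2976, 0.0816]
orientation: [0.001, -0.227, 0.974, -0.001]
force: [0.5, -0.3, 1.8]
grip_width: 0.0167
[ 0.5395 -0.277   1.81  ] [-0.1457 -0.0937 -0.0437] (array([-0.0001,  0.0009, -0.0984]), array([-0.0028,  0.0006,  0.0005]))
```

View pics/w4.png

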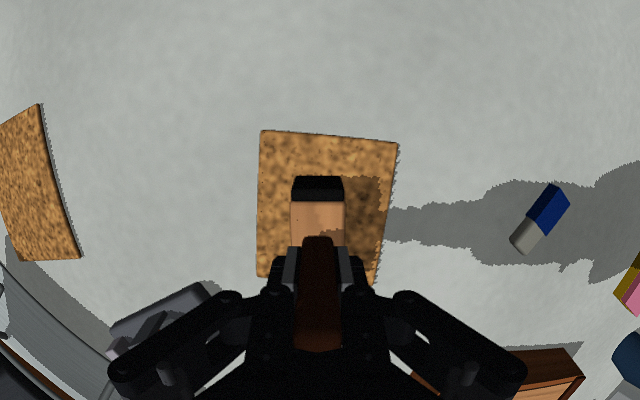

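Gripped (opening 16.7 mm). Next I'll lift it and fit the box pose from both pictures.

```bash
python3 -m inch '{"linear":[[0,0,-0.02],[0,0,-0.05],[0,0,-0.085],[0,0,-0.12],[0,0,-0.12]],"turn":[[0,0,0],[0,0,0],[0,0,0],[0,0,0],[0,0,0]],"grip":[0.005,0.005,0.005,0.005,0.005]}'
python3 - <<'E'
from go import *
from workcell import arm
from scipy.optimize import least_squares
d=arm.get_image("side");e=arm.get_image("scene")
f=lambda p:np.array(p)/3.75+[225,130]-0.4
g=lambda p:np.array(p)/4.+[190,140]-0.4
C=np.array([[-.065,.107,.058],[.065,.107,.058],[-.065,-.107,.058],[.065,-.107,.058],[.065,-.107,0],[-.065,-.107,0]])
A=f([(228,135),(368,103),(312,285),(458,250),(457,300),(318,345)])
C2=C[:4];B=g([(612,153),(752,213),(415,255),(556,347)])
def P(x,c):
    cc,ss=np.cos(x[2]),np.sin(x[2]);return np.c_[x[0]+cc*c[:,0]-ss*c[:,1],x[1]+ss*c[:,0]+cc*c[:,1],c[:,2]]
for ca in("both","side","scene"):
    fun=lambda x:np.r_[(proj(d,P(x,C))-A).ravel()*(ca!="scene"),(proj(e,P(x,C2))-B).ravel()*(ca!="side")]
    r=least_squares(fun,[.6,-.03,.22]);print(ca,r.x);print(r.fun.reshape(-1,2)) if ca=="both" else 0
    if ca=="both": x=r.x
bt=np.array([[u,v,.078] for u in(-.015,.001) for v in(-.085,.085)])
print((proj(d,P(x,bt))-[225,130])*3.75,(proj(e,P(x,bt))-[190,140])*4)
E
```

```text
time: 4.78
tool_pos: [0.4852, -0.2993, 0.2083]
orientation: [0.004, -0.227, 0.974, -0.006]
force: [2.1, -1.1, -1.8]
grip_width: 0.017
both [ 0.5995 -0.0295  0.2475]
[[-0.7122 -1.0583]
 [-0.7318 -1.8716]
 [ 0.6099  3.3711]
 [ 2.1085  1.3495]
 [ 1.4042  1.3912]
 [-0.8625  0.7558]
 [ 1.2531 -1.9081]
 [ 1.5876 -1.0213]
 [-0.7713 -0.0226]
 [ 0.2786 -2.8904]]
side [ 0.5993 -0.0256  0.2395]
scene [ 0.6043 -0.0347  0.259 ]
[[361.8154 243.226 ]
 [286.8312 113.489 ]
 [380.5431 238.0852]
 [304.3887 109.0919]] [[487.4931 244.1068]
 [650.754  153.9028]
 [505.3577 253.5498]
 [668.2484 161.7219]]
```

Run:
```python
from go import *
from workcell import arm
s=arm.get_state();print(s["tool_pos"],s["force"],to(s,[.70,-.005,.21],.245))
```

```text
[ 0.4831 -0.2975  0.2025] [-0.432 -0.41  -4.148] (array([-0.3238,  0.1665, -0.0079]), array([-0.0045,  0.0019,  0.2126]))
```

```bash
python3 -m inch '{"linear":[[-0.02,0.01,0],[-0.05,0.025,-0.003],[-0.08,0.041,-0.008],[-0.11,0.057,-0.008],[-0.14,0.072,-0.008],[-0.17,0.088,-0.008],[-0.2,0.103,-0.008],[-0.23,0.119,-0.008]],"turn":[[0,0,0.02],[0,0,0.04],[0,0,0.06],[0,0,0.09],[0,0,0.12],[0,0,0.15],[0,0,0.18],[0,0,0.21]],"grip":[0.005,0.005,0.005,0.005,0.005,0.005,0.005,0.005]}'
python3 - <<'E'
from go import *
from workcell import arm
s=arm.get_state();print(s["tool_pos"],s["force"],to(s,[.70,-.005,.21],.245))
E
```

```text
time: 5.55
tool_pos: [0.6361, -0.0872, 0.207]
orientation: [-0.001, -0.123, 0.992, -0.001]
force: [0.5, -1.1, -1.9]
grip_width: 0.0169
[ 0.6361 -0.0872  0.207 ] [ 0.4537 -1.0781 -1.9427] (array([-0.082 ,  0.0642, -0.0033]), array([-0.0014, -0.0025,  0.001 ]))
```

```bash
python3 -m inch '{"linear":[[-0.028,0.022,-0.003],[-0.056,0.044,-0.003],[-0.082,0.064,-0.003],[-0.082,0.064,-0.003],[-0.082,0.064,-0.003],[-0.082,0.064,-0.003]],"turn":[[0,0,0],[0,0,0],[0,0,0],[0,0,0],[0,0,0],[0,0,0]],"grip":[0.005,0.005,0.005,0.005,0.005,0.005]}'
python3 - <<'E'
from go import *
from workcell import arm
s=arm.get_state();d=arm.get_image("wrist");cv2.imwrite("pics/w5.png",d["image"][:,:,::-1])
np.save("w5T.npy",toolT(s));print(s["tool_pos"],s["orientation"],s["joint_velocities"])
crop(d["image"],160,60,320,220,2.5,"pics/w5c.png")
E
```

```text
time: 6.05
tool_pos: [0.6987, -0.005, 0.2067]
orientation: [-0.004, -0.123, 0.992, -0.0]
force: [-0.8, -1.0, -2.2]
grip_width: 0.0169
[ 0.6987 -0.005   0.2067] [-0.0038 -0.1231  0.9924 -0.0004] [-0.0257 -0.0219 -0.0004  0.0002 -0.0004  0.0007]
```

View pics/w5c.png

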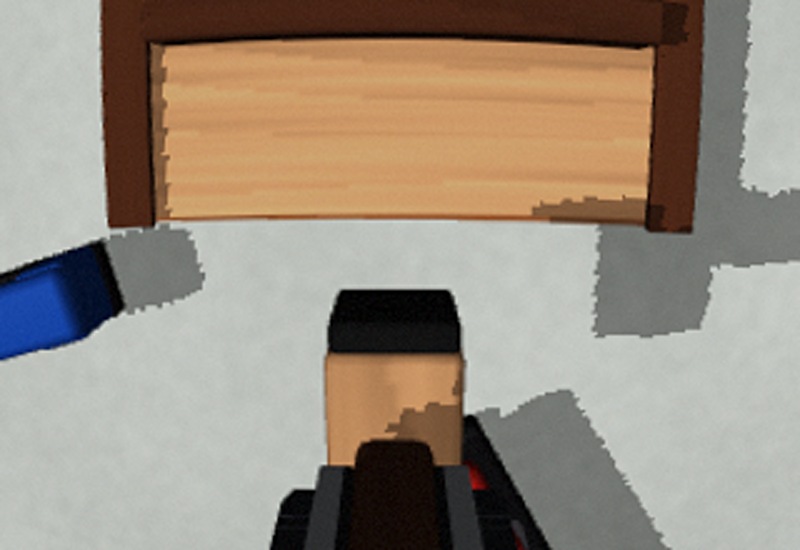

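Run:
```python
from h import *
im=cv2.imread("pics/w5.png")[:,:,::-1];crop(im,190,0,260,165,3,"pics/w5d.png")
```

```text
(no output)
```

View pics/w5d.png

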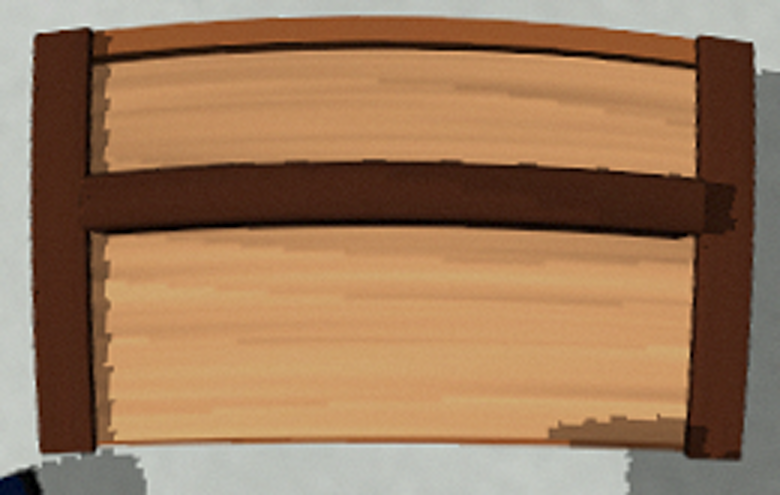

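```bash
cat > fit.py <<'E'
from go import *
from scipy.optimize import least_squares
def P(x,c):
    c=np.atleast_2d(c);cc,ss=np.cos(x[2]),np.sin(x[2]);return np.c_[x[0]+cc*c[:,0]-ss*c[:,1],x[1]+ss*c[:,0]+cc*c[:,1],c[:,2]]
def inv(x,p):
    p=np.atleast_2d(p);cc,ss=np.cos(x[2]),np.sin(x[2]);a=p[:,0]-x[0];b=p[:,1]-x[1];return np.c_[cc*a+ss*b,-ss*a+cc*b]
E
python3 - <<'E'
from fit import *
from workcell import arm
from scipy.spatial.transform import Rotation as R
T=np.load("w5T.npy");q=R.from_matrix(T[:3,:3]).as_quat();s=dict(tool_pos=T[:3,3],orientation=[q[3],*q[:3]])
d=arm.get_image("wrist")
f=lambda p:np.array(p)/3.+[190,0]-0.33
uv=f([(35,33),(754,41),(40,453),(742,459)])
C=np.array([[-.065,-.107,.058],[-.065,.107,.058],[.065,-.107,.058],[.065,.107,.058]])
r=least_squares(lambda x:(wproj(d,s,P(x,C))-uv).ravel(),[.6,-.03,.24]);print(r.x,r.fun.reshape(-1,2))
# free height/scale check
r2=least_squares(lambda x:(wproj(d,s,P(x,C+[0,0,x[3]]))-uv).ravel(),[.6,-.03,.24,0]);print(r2.x,r2.fun.reshape(-1,2))
x=r.x;np.save("box.npy",x)
w=wplane(d,s,f([(85,175),(395,160),(700,180)]),.078);print("bar near top edge box frame",inv(x,w))
w=wplane(d,s,f([(95,55),(395,42),(697,62)]),.052);print("wall-ish line",inv(x,w))
print("T now",arm.get_state()["tool_pos"])
E
```

```text
[ 0.5958 -0.0267  0.2401] [[-1.0017 -0.6086]
 [ 0.9673 -0.3878]
 [-0.6121  0.5565]
 [ 0.6546  0.4152]]
[ 0.5957 -0.0267  0.2401 -0.0021] [[-0.1742 -0.1199]
 [ 0.1179  0.0773]
 [ 0.1841  0.0764]
 [-0.1511 -0.0723]]
bar near top edge box frame [[-0.0149 -0.0829]
 [-0.0156 -0.0004]
 [-0.0153  0.0815]]
wall-ish line [[-0.0564 -0.0887]
 [-0.0559 -0.0003]
 [-0.0566  0.0897]]
T now [ 0.6989 -0.0061  0.2082]
```

Run:
```python
from fit import *
from workcell import arm
x=np.load("box.npy");s=arm.get_state()
print(P(x,[-.068,.076,.0]),P(x,[-.068,-.076,.0]),to(s,P(x,[-.068,.076,.205])[0],x[2]),s["tool_pos"])
```

```text
[[0.5117 0.031  0.    ]] [[ 0.5478 -0.1167  0.    ]] (array([0.1726, 0.0814, 0.0041]), array([-0.0007, -0.0054,  0.0048])) [ 0.6989 -0.0061  0.2082]
```

```bash
python3 -m inch '{"linear":[[0.029,0.0135,0],[0.058,0.027,0],[0.087,0.0405,0],[0.116,0.054,0],[0.145,0.0675,0],[0.173,0.081,0],[0.173,0.081,0],[0.173,0.081,0]],"turn":[[0,-0.005,0.005],[0,-0.005,0.005],[0,-0.005,0.005],[0,-0.005,0.005],[0,-0.005,0.005],[0,-0.005,0.005],[0,-0.005,0.005],[0,-0.005,0.005]],"grip":[0.005,0.005,0.005,0.005,0.005,0.005,0.005,0.005]}'
python3 - <<'E'
from fit import *
from workcell import arm
x=np.load("box.npy");s=arm.get_state()
print(to(s,P(x,[-.068,.076,.141])[0],x[2]),s["tool_pos"],s["force"])
E
```

```text
time: 6.82
tool_pos: [0.5094, 0.03, 0.2095]
orientation: [-0.0, -0.119, 0.993, -0.0]
force: [1.1, -0.0, -2.0]
grip_width: 0.0166
(array([-0.0025,  0.0005,  0.0685]), array([-0.0008, -0.0005, -0.0015])) [0.5094 0.03   0.2095] [ 1.0993 -0.0241 -2.0062]
```

```bash
python3 -m inch '{"linear":[[0,0,0.02],[0,0,0.04],[0,0,0.058],[0,0,0.068],[0,0,0.068],[0,0,0.068]],"turn":[[0,0,0],[0,0,0],[0,0,0],[0,0,0],[0,0,0],[0,0,0]],"grip":[0.005,0.005,0.005,0.005,0.005,0.005]}'
cat > st.py <<'E'
from fit import *
from workcell import arm
x=np.load("box.npy");s=arm.get_state()
T=toolT(s);c,n=np.cos(x[2]),np.sin(x[2]);F=s["force"]
b=inv(x,T[None,:3,3])[0]*1000;yaw=np.arctan2(-T[1,0],-T[0,0])-x[2]
print(f"t{s['time']:.2f} box x{b[0]:.2f} y{b[1]:.2f} z{T[2,3]*1000:.1f} dyaw{yaw:.4f} tilt{T[0,2]:.3f},{T[1,2]:.3f} Fx{c*F[0]+n*F[1]:.2f} Fy{-n*F[0]+c*F[1]:.2f} Fz{F[2]:.2f}")
E
python3 st.py
python3 - <<'E'
from go import *
from workcell import arm
for n in ("side","scene"):
    im=arm.get_image(n)["image"]
    crop(im,*((225,100,200,150,3) if n=="side" else (270,120,200,150,3)),f"pics/{n}5.png")
E
python3 st.py
```

```text
time: 7.32
tool_pos: [0.5098, 0.0293, 0.1414]
orientation: [-0.0, -0.119, 0.993, -0.0]
force: [-0.5, 0.5, -1.0]
grip_width: 0.0169
t7.32 box x-70.21 y74.87 z141.4 dyaw-0.0024 tilt-0.001,-0.001 Fx-0.34 Fy0.58 Fz-1.04
t7.42 box x-69.49 y74.85 z142.5 dyaw-0.0019 tilt0.002,-0.001 Fx0.22 Fy0.21 Fz-1.78
```

View pics/side5.png

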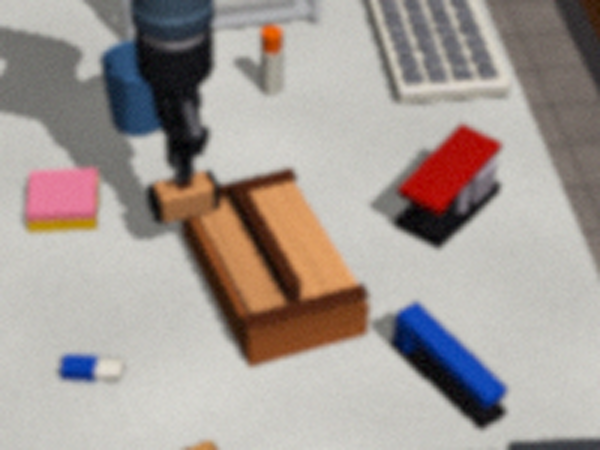

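View pics/scene5.png

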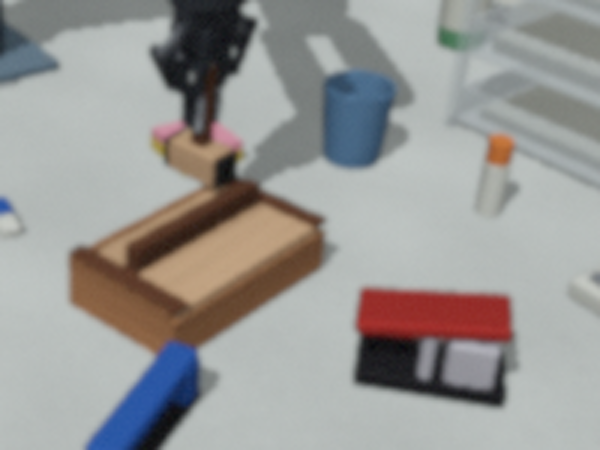

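The head is behind the +y end of the bar and clear of the wall and rail, so I can approach.

```bash
python3 -m inch '{"linear":[[-0.005,0.001,0],[-0.01,0.001,0],[-0.013,0.001,0.001],[-0.013,0.001,0.001],[-0.013,0.001,0.001]],"turn":[[0,0,-0.002],[0,0,-0.002],[0,0,-0.002],[0,0,-0.002],[0,0,-0.002]],"grip":[0.005,0.005,0.005,0.005,0.005]}'>/dev/null; python3 st.py
python3 -m inch '{"linear":[[-0.0005,0,0],[-0.0005,0,0],[-0.0005,0,0]],"turn":[[0,0,0],[0,0,0],[0,0,0]],"grip":[0.005,0.005,0.005]}'>/dev/null; python3 st.py
```

```text
t7.83 box x-56.20 y75.92 z141.6 dyaw0.0005 tilt0.002,-0.001 Fx-0.54 Fy-0.63 Fz-3.51
t8.08 box x-55.84 y75.98 z141.6 dyaw0.0005 tilt0.002,-0.001 Fx0.81 Fy0.27 Fz-1.76
```

```bash
m(){ :; }
python3 -m inch '{"linear":[[-0.001,0,0],[-0.002,0,0],[-0.003,0,0],[-0.003,0,0]],"turn":[[0,0,0],[0,0,0],[0,0,0],[0,0,0]],"grip":[0.005,0.005,0.005,0.005]}'>/dev/null; python3 st.py
python3 -m inch '{"linear":[[-0.001,0,0],[-0.001,0,0]],"turn":[[0,0,0],[0,0,0]],"grip":[0.005,0.005]}'>/dev/null; python3 st.py
python3 -m inch '{"linear":[[-0.001,0,0],[-0.001,0,0]],"turn":[[0,0,0],[0,0,0]],"grip":[0.005,0.005]}'>/dev/null; python3 st.py
```

```text
t8.42 box x-53.13 y75.98 z141.5 dyaw0.0006 tilt0.001,-0.001 Fx-0.53 Fy0.41 Fz-0.84
t8.58 box x-52.72 y76.03 z141.3 dyaw0.0007 tilt-0.001,-0.002 Fx-2.54 Fy-0.13 Fz-1.59
t8.75 box x-52.37 y76.12 z141.1 dyaw0.0008 tilt-0.003,-0.002 Fx-4.07 Fy0.31 Fz-0.84
```

```bash
python3 -m inch '{"linear":[[-0.001,0,0],[-0.002,0,0]],"turn":[[0,0,0],[0,0,0]],"grip":[0.005,0.005]}'>/dev/null; python3 st.py
python3 -m inch '{"linear":[[-0.001,0,0],[-0.002,0,0]],"turn":[[0,0,0],[0,0,0]],"grip":[0.005,0.005]}'>/dev/null; python3 st.py
```

```text
t8.92 box x-51.54 y76.26 z140.8 dyaw0.0010 tilt-0.005,-0.002 Fx-7.69 Fy-0.82 Fz1.59
t9.08 box x-51.09 y76.41 z140.5 dyaw0.0012 tilt-0.009,-0.003 Fx-9.20 Fy-1.00 Fz3.14
```

```bash
python3 -m inch '{"linear":[[-0.001,0,-0.0005],[-0.002,0,-0.0005]],"turn":[[0,0,0],[0,0,0]],"grip":[0.005,0.005]}'>/dev/null; python3 st.py
python3 -m inch '{"linear":[[-0.001,0,-0.0005],[-0.002,0,-0.0005]],"turn":[[0,0,0],[0,0,0]],"grip":[0.005,0.005]}'>/dev/null; python3 st.py
```

```text
t9.25 box x-50.70 y76.48 z140.5 dyaw0.0014 tilt-0.013,-0.003 Fx-10.33 Fy-0.50 Fz2.90
t9.42 box x-50.34 y76.51 z140.5 dyaw0.0016 tilt-0.017,-0.004 Fx-9.70 Fy-1.74 Fz1.93
```

```bash
python3 -m inch '{"linear":[[-0.001,0,-0.0005],[-0.001,0,-0.0005]],"turn":[[0,-0.01,0],[0,-0.017,0]],"grip":[0.005,0.005]}'>/dev/null; python3 st.py
python3 -m inch '{"linear":[[-0.001,0,-0.0005],[-0.001,0,-0.0005]],"turn":[[0,-0.01,0],[0,-0.017,0]],"grip":[0.005,0.005]}'>/dev/null; python3 st.py
```

```text
t9.58 box x-51.31 y76.52 z140.0 dyaw0.0020 tilt-0.005,-0.001 Fx-7.46 Fy-2.27 Fz-2.53
t9.75 box x-52.26 y76.54 z139.6 dyaw0.0022 tilt0.007,0.003 Fx-7.81 Fy-2.05 Fz-1.86
```

```bash
python3 -m inch '{"linear":[[-0.0015,0,-0.001],[-0.003,0,-0.001]],"turn":[[0,0.003,0],[0,0.003,0]],"grip":[0.005,0.005]}'>/dev/null; python3 st.py
python3 -m inch '{"linear":[[-0.0015,0,-0.001],[-0.003,0,-0.001]],"turn":[[0,-0.003,0],[0,-0.003,0]],"grip":[0.005,0.005]}'>/dev/null; python3 st.py
```

```text
t9.92 box x-51.31 y76.65 z140.0 dyaw0.0022 tilt-0.001,0.001 Fx-12.41 Fy-1.31 Fz5.42
t10.08 box x-50.89 y76.75 z140.2 dyaw0.0026 tilt-0.004,0.001 Fx-12.86 Fy-1.61 Fz4.30
```

```bash
cat >> st.py <<'E'
t=c*T[0,2]+n*T[1,2];print(f"   face(TCP-equiv) {b[0]+69*t:.2f}  level turn wy {t:.4f}")
E
python3 -m inch '{"linear":[[-0.0015,0,-0.001],[-0.003,0,-0.001]],"turn":[[0,-0.006,0],[0,-0.006,0]],"grip":[0.005,0.005]}'>/dev/null; python3 st.py
python3 -m inch '{"linear":[[-0.0015,0,-0.001],[-0.003,0,-0.001]],"turn":[[0,-0.006,0],[0,-0.006,0]],"grip":[0.005,0.005]}'>/dev/null; python3 st.py
```

```text
t10.25 box x-50.60 y76.88 z140.4 dyaw0.0028 tilt-0.005,0.002 Fx-12.26 Fy-2.17 Fz3.27
   face(TCP-equiv) -50.90  level turn wy -0.0044
t10.42 box x-50.39 y77.05 z140.4 dyaw0.0031 tilt-0.006,0.002 Fx-11.89 Fy-2.54 Fz4.30
   face(TCP-equiv) -50.73  level turn wy -0.0049
```

```bash
python3 -m inch '{"linear":[[-0.002,-0.001,-0.001],[-0.004,-0.001,-0.001]],"turn":[[0,-0.006,0],[0,-0.006,0]],"grip":[0.005,0.005]}'>/dev/null; python3 st.py
python3 -m inch '{"linear":[[-0.002,-0.001,-0.001],[-0.004,-0.001,-0.001]],"turn":[[0,-0.006,0],[0,-0.006,0]],"grip":[0.005,0.005]}'>/dev/null; python3 st.py
```

```text
t10.58 box x-49.67 y76.77 z140.4 dyaw0.0033 tilt-0.008,0.004 Fx-13.43 Fy0.72 Fz4.70
   face(TCP-equiv) -50.12  level turn wy -0.0065
t10.75 box x-48.99 y76.66 z140.3 dyaw0.0036 tilt-0.010,0.005 Fx-13.06 Fy1.12 Fz4.52
   face(TCP-equiv) -49.56  level turn wy -0.0083
```

```bash
python3 -m inch '{"linear":[[-0.002,-0.0005,-0.001],[-0.004,-0.0005,-0.001],[-0.004,-0.0005,-0.001]],"turn":[[0,-0.008,0],[0,-0.01,0],[0,-0.01,0]],"grip":[0.005,0.005,0.005]}'>/dev/null; python3 st.py
python3 -m inch '{"linear":[[-0.002,-0.0005,-0.001],[-0.004,-0.0005,-0.001],[-0.004,-0.0005,-0.001]],"turn":[[0,-0.01,0],[0,-0.01,0],[0,-0.01,0]],"grip":[0.005,0.005,0.005]}'>/dev/null; python3 st.py
```

```text
t11.00 box x-48.35 y76.81 z140.1 dyaw0.0038 tilt-0.008,0.007 Fx-10.72 Fy-0.37 Fz0.61
   face(TCP-equiv) -48.80  level turn wy -0.0065
t11.25 box x-47.74 y76.86 z140.0 dyaw0.0039 tilt-0.007,0.009 Fx-12.43 Fy-1.46 Fz1.58
   face(TCP-equiv) -48.07  level turn wy -0.0048
```

```bash
python3 -m inch '{"linear":[[-0.002,-0.0005,-0.001],[-0.004,-0.0005,-0.001],[-0.005,-0.0005,-0.001]],"turn":[[0.003,-0.008,0.005],[0.006,-0.008,0.01],[0.006,-0.008,0.01]],"grip":[0.005,0.005,0.005]}'>/dev/null; python3 st.py
python3 -m inch '{"linear":[[-0.002,-0.0005,-0.001],[-0.004,-0.0005,-0.001],[-0.005,-0.0005,-0.001]],"turn":[[0.003,-0.008,0.005],[0.006,-0.008,0.01],[0.006,-0.008,0.01]],"grip":[0.005,0.005,0.005]}'>/dev/null; python3 st.py
```

```text
t11.50 box x-46.60 y77.43 z139.8 dyaw-0.0060 tilt-0.008,0.005 Fx-14.14 Fy0.75 Fz5.37
   face(TCP-equiv) -47.02  level turn wy -0.0061
t11.75 box x-45.71 y78.09 z139.6 dyaw-0.0159 tilt-0.008,0.001 Fx-15.19 Fy1.17 Fz4.73
   face(TCP-equiv) -46.26  level turn wy -0.0080
```

```bash
python3 -m inch '{"linear":[[-0.002,-0.0015,-0.0015],[-0.004,-0.0015,-0.0015]],"turn":[[0,-0.008,0],[0,-0.008,0]],"grip":[0.005,0.005]}'>/dev/null; python3 st.py
```

```text
t11.92 box x-45.44 y77.74 z139.9 dyaw-0.0155 tilt-0.010,0.004 Fx-15.15 Fy1.52 Fz5.28
   face(TCP-equiv) -46.03  level turn wy -0.0085
```

```bash
python3 -m inch '{"linear":[[-0.002,-0.001,-0.0015],[-0.004,-0.001,-0.0015]],"turn":[[0,-0.008,0],[0,-0.008,0]],"grip":[0.005,0.005]}'>/dev/null; python3 st.py
python3 -m inch '{"linear":[[-0.002,-0.001,-0.0015],[-0.004,-0.001,-0.0015]],"turn":[[0,-0.008,0],[0,-0.008,0]],"grip":[0.005,0.005]}'>/dev/null; python3 st.py
```

```text
t12.08 box x-45.19 y77.69 z140.1 dyaw-0.0153 tilt-0.011,0.006 Fx-16.13 Fy0.63 Fz5.31
   face(TCP-equiv) -45.83  level turn wy -0.0092
t12.25 box x-44.92 y77.55 z140.3 dyaw-0.0151 tilt-0.012,0.008 Fx-15.11 Fy-0.03 Fz5.72
   face(TCP-equiv) -45.60  level turn wy -0.0098
```

```bash
python3 -m inch '{"linear":[[-0.002,-0.001,-0.0015],[-0.0045,-0.001,-0.0015]],"turn":[[0.003,-0.008,0],[0.003,-0.008,0]],"grip":[0.005,0.005]}'>/dev/null; python3 st.py
python3 -m inch '{"linear":[[-0.002,-0.001,-0.0015],[-0.0045,-0.001,-0.0015]],"turn":[[0.003,-0.008,0],[0.003,-0.008,0]],"grip":[0.005,0.005]}'>/dev/null; python3 st.py
```

```text
t12.42 box x-44.40 y77.57 z140.4 dyaw-0.0149 tilt-0.013,0.007 Fx-15.15 Fy1.58 Fz4.74
   face(TCP-equiv) -45.16  level turn wy -0.0110
t12.58 box x-43.93 y77.65 z140.6 dyaw-0.0145 tilt-0.014,0.006 Fx-16.13 Fy0.04 Fz6.55
   face(TCP-equiv) -44.79  level turn wy -0.0124
```

```bash
python3 - <<'E'
from go import *
from workcell import arm
s=arm.get_state();d=arm.get_image("wrist");cv2.imwrite("pics/w6.png",d["image"][:,:,::-1])
crop(arm.get_image("scene")["image"],270,140,140,100,5,"pics/sc6.png")
E
python3 st.py
```

```text
t12.68 box x-44.07 y77.65 z140.5 dyaw-0.0145 tilt-0.015,0.006 Fx-13.56 Fy0.78 Fz2.71
   face(TCP-equiv) -44.98  level turn wy -0.0133
```

View pics/w6.png

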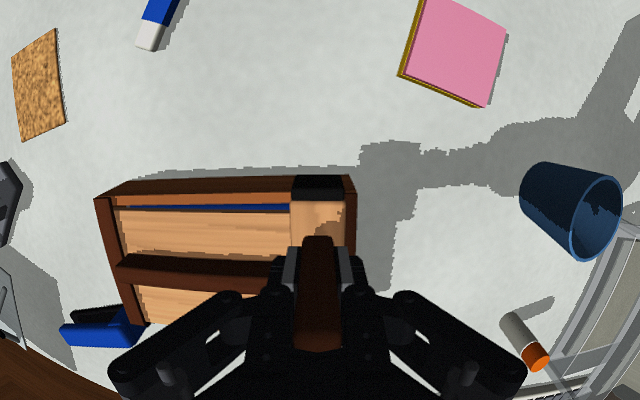

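View pics/sc6.png

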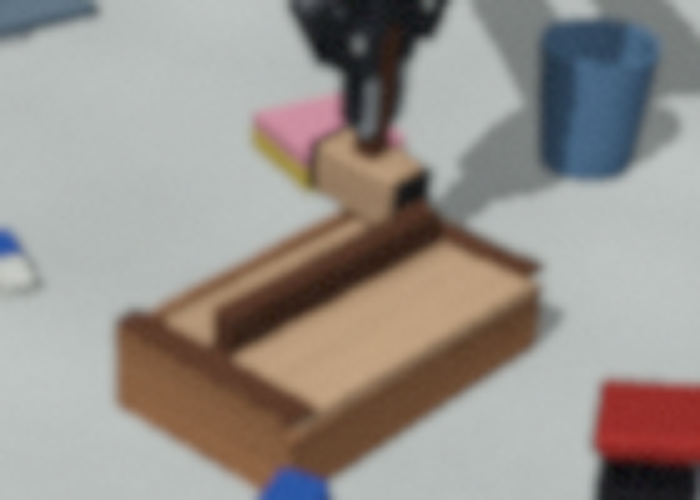

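Run:
```python
from h import *
crop(cv2.imread("pics/w6.png")[:,:,::-1],90,165,200,110,4,"pics/w6c.png")
```

```text
(no output)
```

View pics/w6c.png

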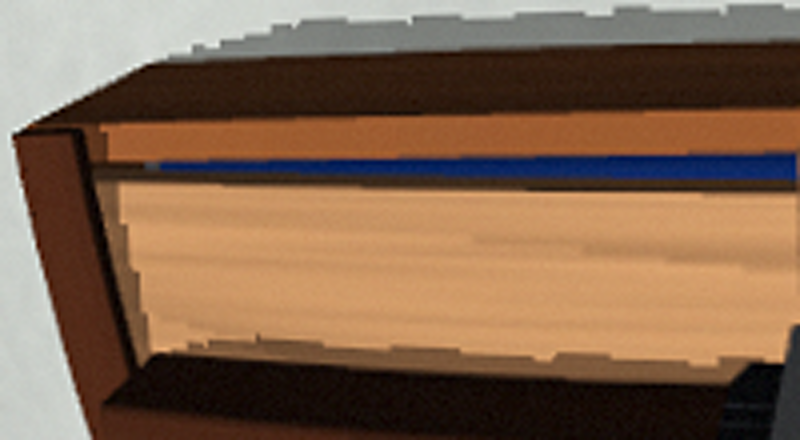

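```bash
cat > gap.py <<'E'
from fit import *
from workcell import arm
def gap(lid,wall,f,s=None):
    x=np.load("box.npy");s=s or arm.get_state();d=arm.get_image("wrist")
    L=inv(x,wplane(d,s,f(lid),.052))*1000;W=inv(x,wplane(d,s,f(wall),.052))*1000
    pl=np.polyfit(L[:,1],L[:,0],1);pw=np.polyfit(W[:,1],W[:,0],1)
    print("lid",L,"wall",W,"lid slope",pl[0],"wall slope",pw[0],"gap at +75,-75:",np.polyval(pl-pw,75),np.polyval(pl-pw,-75), "rel -57:",np.polyval(pl,75)+57,np.polyval(pl,-75)+57)
E
python3 - <<'E'
from gap import *
gap([(118,180),(790,193)],[(105,163),(797,153)],lambda p:np.array(p)/4.+[90,165]-.4)
E
```

```text
lid [[-53.2364 -82.8593]
 [-49.5087  57.6913]] wall [[-56.9364 -85.4586]
 [-56.9922  59.2716]] lid slope 0.02652224432736617 wall slope -0.0003852497329867953 gap at +75,-75: 7.948628406679317 3.912504297626372 rel -57: 7.950392858229485 3.9720562091245526
```

```bash
python3 -m inch '{"linear":[[-0.002,-0.001,-0.0015],[-0.0045,-0.001,-0.0015]],"turn":[[0.003,-0.008,0],[0.003,-0.008,0]],"grip":[0.005,0.005]}'>/dev/null; python3 st.py
python3 -m inch '{"linear":[[-0.002,-0.001,-0.0015],[-0.005,-0.001,-0.0015]],"turn":[[0.003,-0.01,0],[0.003,-0.01,0]],"grip":[0.005,0.005]}'>/dev/null; python3 st.py
python3 - <<'E'
from go import *
from workcell import arm
s=arm.get_state();d=arm.get_image("wrist");cv2.imwrite("pics/w7.png",d["image"][:,:,::-1]);crop(d["image"],90,165,200,110,4,"pics/w7c.png")
E
```

```text
t12.90 box x-43.51 y77.66 z140.7 dyaw-0.0143 tilt-0.016,0.005 Fx-16.76 Fy0.56 Fz6.73
   face(TCP-equiv) -44.49  level turn wy -0.0141
t13.07 box x-42.91 y77.76 z140.7 dyaw-0.0139 tilt-0.016,0.004 Fx-16.75 Fy1.06 Fz5.51
   face(TCP-equiv) -43.89  level turn wy -0.0142
```

View pics/w7c.png

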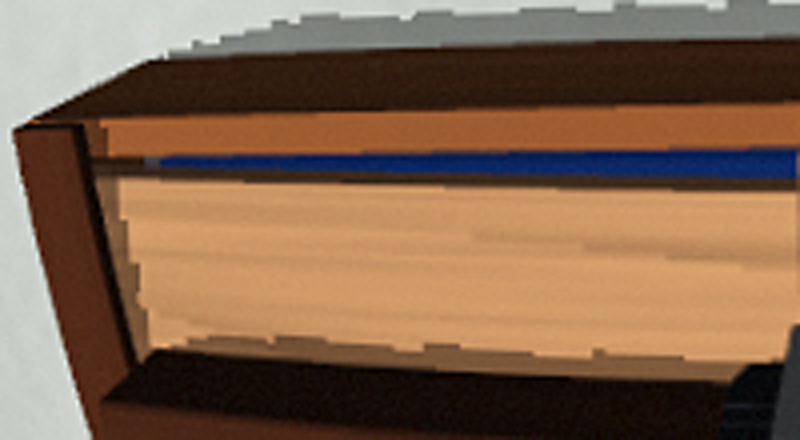

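The lid edge has not moved since the last picture, at 16.7 N. It has bound with gaps of about 8 mm left and 4 mm right, so I'll back off and change ends.

```bash
python3 -m inch '{"linear":[[0.006,0,0],[0.015,0,0],[0.022,0,-0.002],[0.022,0,-0.002],[0.022,0,-0.002]],"turn":[[0,-0.014,0],[0.004,-0.014,-0.01],[0.004,-0.014,-0.014],[0.004,-0.014,-0.014],[0.004,-0.014,-0.014]],"grip":[0.005,0.005,0.005,0.005,0.005]}' 120 >/dev/null; python3 st.py
python3 - <<'E'
from go import *
from workcell import arm
s=arm.get_state();d=arm.get_image("wrist");cv2.imwrite("pics/w8.png",d["image"][:,:,::-1]);crop(d["image"],85,140,290,150,2.7,"pics/w8c.png")
crop(arm.get_image("scene")["image"],270,110,140,120,5,"pics/sc8.png")
crop(arm.get_image("side")["image"],240,100,120,120,5,"pics/sd8.png")
E
python3 st.py
```

```text
t13.53 box x-63.98 y77.81 z143.9 dyaw-0.0004 tilt0.001,0.003 Fx0.43 Fy0.99 Fz-1.80
   face(TCP-equiv) -63.87  level turn wy 0.0016
t13.68 box x-63.93 y77.84 z143.5 dyaw-0.0002 tilt-0.000,0.003 Fx0.08 Fy-0.19 Fz-2.27
   face(TCP-equiv) -63.89  level turn wy 0.0006
```

View pics/w8c.png

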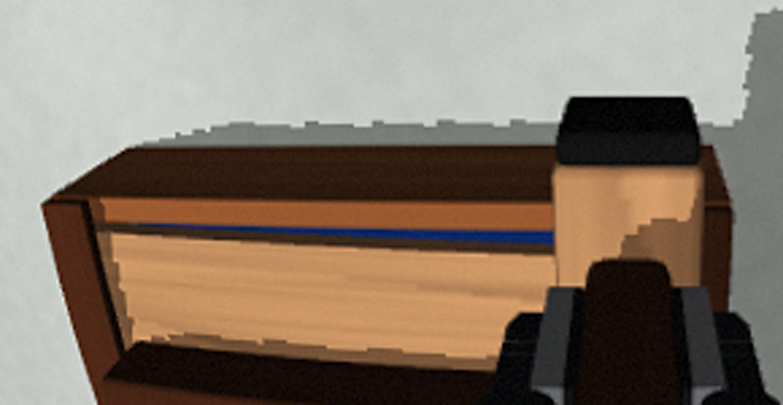

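View pics/sc8.png

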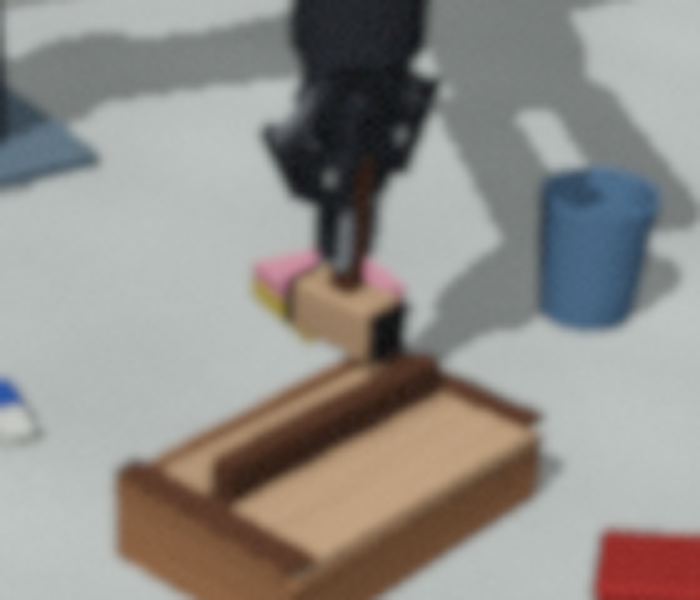

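View pics/sd8.png

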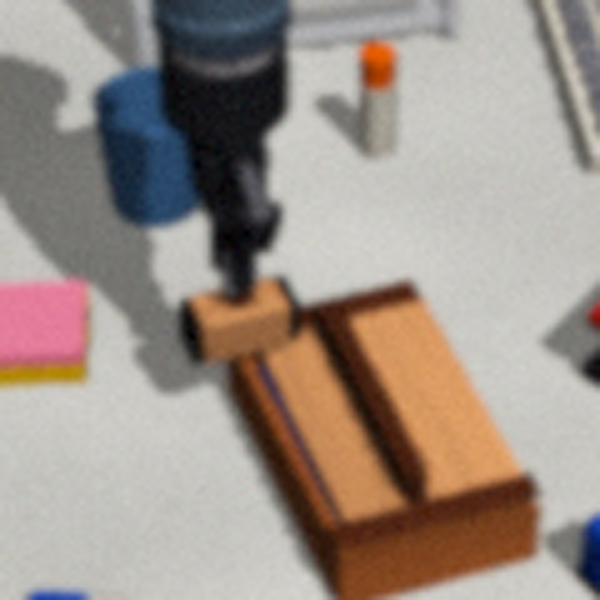

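The mallet sits in the grip as it did before. Crossing to the right end.

```bash
python3 -m inch '{"linear":[[0.002,-0.02,0],[0.002,-0.055,0],[0.002,-0.09,0],[0.002,-0.125,0],[0,-0.153,0],[0,-0.153,0.001],[0,-0.153,0.001],[0,-0.153,0.001]],"turn":[[0,0,0],[0,0,0],[0,0,0],[0,0,0],[0,0,0.01],[0,0,0.01],[0,0,0.01],[0,0,0.01]],"grip":[0.005,0.005,0.005,0.005,0.005,0.005,0.005,0.005]}' >/dev/null; python3 st.py
python3 - <<'E'
from go import *
from workcell import arm
s=arm.get_state();d=arm.get_image("wrist");cv2.imwrite("pics/w9.png",d["image"][:,:,::-1])
E
python3 st.py
```

```text
t14.35 box x-64.09 y-74.82 z141.5 dyaw-0.0108 tilt-0.001,0.004 Fx0.00 Fy0.63 Fz-2.21
   face(TCP-equiv) -64.10  level turn wy -0.0001
t14.40 box x-64.05 y-74.22 z141.7 dyaw-0.0098 tilt-0.001,0.004 Fx-0.51 Fy0.69 Fz-3.16
   face(TCP-equiv) -64.05  level turn wy -0.0000
```

View pics/w9.png

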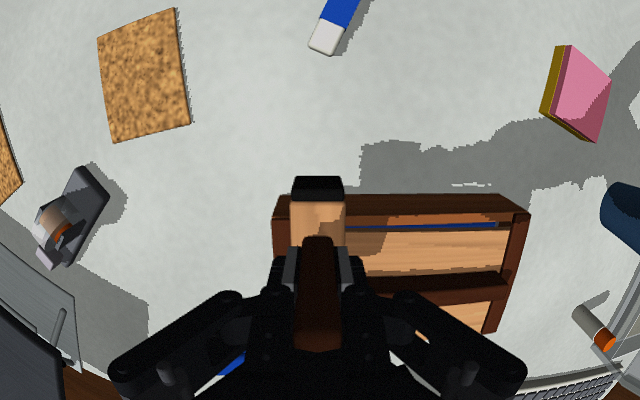

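```bash
python3 -m inch '{"linear":[[-0.004,-0.002,0],[-0.008,-0.002,0],[-0.0105,-0.002,0],[-0.0105,-0.002,0]],"turn":[[0,0,0],[0,0,0],[0,0,0],[0,0,0]],"grip":[0.005,0.005,0.005,0.005]}' >/dev/null; python3 st.py
python3 -m inch '{"linear":[[-0.001,0,0],[-0.002,0,0],[-0.003,0,-0.0005]],"turn":[[0,0,0],[0,0,0],[0,0,0]],"grip":[0.005,0.005,0.005]}' >/dev/null; python3 st.py
```

```text
t14.73 box x-52.96 y-75.63 z141.7 dyaw-0.0085 tilt-0.001,0.004 Fx-0.43 Fy-0.51 Fz-1.77
   face(TCP-equiv) -52.97  level turn wy -0.0001
t14.98 box x-51.23 y-75.28 z141.9 dyaw-0.0080 tilt-0.004,0.004 Fx-5.64 Fy-0.44 Fz-2.47
   face(TCP-equiv) -51.46  level turn wy -0.0033
```

```bash
python3 -m inch '{"linear":[[-0.002,0,0],[-0.004,0,0],[-0.0045,0,0]],"turn":[[0.003,-0.006,0],[0.003,-0.008,0],[0.003,-0.008,0]],"grip":[0.005,0.005,0.005]}' >/dev/null; python3 st.py
python3 -m inch '{"linear":[[-0.002,0,-0.0005],[-0.004,0,-0.0005],[-0.0045,0,-0.0005]],"turn":[[0.003,-0.008,0],[0.003,-0.008,0],[0.003,-0.008,0]],"grip":[0.005,0.005,0.005]}' >/dev/null; python3 st.py
```

```text
t15.23 box x-49.26 y-75.15 z141.4 dyaw-0.0078 tilt-0.002,0.002 Fx-10.40 Fy-2.08 Fz2.04
   face(TCP-equiv) -49.33  level turn wy -0.0010
t15.48 box x-47.79 y-75.09 z141.3 dyaw-0.0077 tilt-0.000,0.001 Fx-11.38 Fy-2.53 Fz2.37
   face(TCP-equiv) -47.79  level turn wy 0.0000
```

```bash
python3 -m inch '{"linear":[[-0.002,-0.0005,-0.0005],[-0.004,-0.0005,-0.0005],[-0.0045,-0.0005,-0.0005]],"turn":[[0.002,-0.003,-0.005],[0.002,-0.003,-0.005],[0.002,-0.003,-0.005]],"grip":[0.005,0.005,0.005]}' >/dev/null; python3 st.py
python3 -m inch '{"linear":[[-0.002,-0.0005,-0.0005],[-0.004,-0.0005,-0.0005],[-0.0045,-0.0005,-0.0005]],"turn":[[0.002,-0.004,-0.005],[0.002,-0.004,-0.005],[0.002,-0.004,-0.005]],"grip":[0.005,0.005,0.005]}' >/dev/null; python3 st.py
python3 - <<'E'
from go import *
from workcell import arm
s=arm.get_state();d=arm.get_image("wrist");cv2.imwrite("pics/w10.png",d["image"][:,:,::-1]);np.save("T10.npy",toolT(s));crop(d["image"],335,170,200,130,4,"pics/w10c.png")
E
```

```text
t15.73 box x-46.50 y-75.30 z141.3 dyaw-0.0023 tilt-0.004,-0.001 Fx-12.11 Fy-1.10 Fz3.28
   face(TCP-equiv) -46.80  level turn wy -0.0043
t15.98 box x-45.32 y-75.57 z141.2 dyaw0.0028 tilt-0.008,-0.002 Fx-12.39 Fy-1.56 Fz3.84
   face(TCP-equiv) -45.87  level turn wy -0.0080
```

View pics/w10c.png

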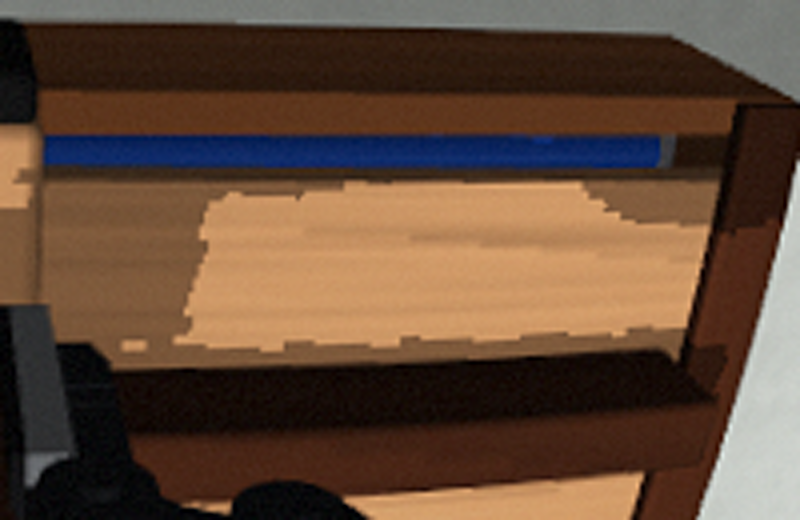

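```bash
python3 - <<'E'
from gap import *
gap([(45,180),(715,178)],[(45,134),(730,134)],lambda p:np.array(p)/4.+[335,170]-.4)
E
python3 st.py
```

```text
lid [[-48.4217 -54.5305]
 [-47.5272  87.6813]] wall [[-57.1265 -54.8304]
 [-57.1686  89.395 ]] lid slope 0.006290212063738771 wall slope -0.00029161811670283126 gap at +75,-75: 9.55739498122102 8.570120454154779 rel -57: 9.39302558236708 8.449493772806271
t16.08 box x-45.38 y-75.57 z141.1 dyaw0.0029 tilt-0.008,-0.003 Fx-10.80 Fy-0.94 Fz2.55
   face(TCP-equiv) -45.92  level turn wy -0.0080
```

```bash
python3 -m inch '{"linear":[[-0.002,-0.0005,-0.0005],[-0.004,-0.0005,-0.0005],[-0.0048,-0.0005,-0.0005]],"turn":[[0,-0.01,-0.005],[0,-0.01,-0.005],[0,-0.01,-0.005]],"grip":[0.005,0.005,0.005]}' >/dev/null; python3 st.py
python3 -m inch '{"linear":[[-0.002,-0.0005,-0.0005],[-0.004,-0.0005,-0.0005],[-0.0048,-0.0005,-0.0005]],"turn":[[-0.002,-0.01,-0.005],[-0.002,-0.01,-0.005],[-0.002,-0.01,-0.005]],"grip":[0.005,0.005,0.005]}' >/dev/null; python3 st.py
python3 -m inch '{"linear":[[-0.002,-0.0005,-0.0005],[-0.004,-0.0005,-0.0005],[-0.0048,-0.0005,-0.0005]],"turn":[[-0.002,-0.01,-0.005],[-0.002,-0.01,-0.005],[-0.002,-0.01,-0.005]],"grip":[0.005,0.005,0.005]}' >/dev/null; python3 st.py
```

```text
t16.33 box x-44.12 y-75.94 z140.9 dyaw0.0080 tilt-0.006,-0.001 Fx-13.20 Fy-1.67 Fz2.42
   face(TCP-equiv) -44.53  level turn wy -0.0059
t16.58 box x-42.90 y-76.39 z140.7 dyaw0.0131 tilt-0.005,0.003 Fx-12.86 Fy-2.43 Fz2.84
   face(TCP-equiv) -43.17  level turn wy -0.0039
t16.83 box x-41.74 y-76.91 z140.4 dyaw0.0182 tilt-0.004,0.006 Fx-12.33 Fy-3.29 Fz2.77
   face(TCP-equiv) -41.89  level turn wy -0.0021
```

```bash
python3 -m inch '{"linear":[[-0.002,0.001,-0.0008],[-0.004,0.001,-0.0008],[-0.0048,0.001,-0.0008]],"turn":[[0.004,-0.006,-0.003],[0.004,-0.006,-0.005],[0.004,-0.006,-0.005]],"grip":[0.005,0.005,0.005]}' >/dev/null; python3 st.py
python3 -m inch '{"linear":[[-0.002,0.0005,-0.0008],[-0.004,0.0005,-0.0008],[-0.0045,0.0005,-0.0008]],"turn":[[0.002,-0.006,0],[0.002,-0.006,0],[0.002,-0.006,0]],"grip":[0.005,0.005,0.005]}' >/dev/null; python3 st.py
```

```text
t17.08 box x-40.58 y-76.14 z140.5 dyaw0.0236 tilt-0.005,0.002 Fx-13.04 Fy-2.34 Fz1.70
   face(TCP-equiv) -40.88  level turn wy -0.0042
t17.33 box x-39.75 y-75.85 z140.5 dyaw0.0240 tilt-0.007,0.000 Fx-13.65 Fy-2.62 Fz3.49
   face(TCP-equiv) -40.20  level turn wy -0.0065
```

```bash
python3 -m inch '{"linear":[[-0.002,0.0005,-0.0008],[-0.0042,0.0005,-0.0008]],"turn":[[0,-0.008,0],[0,-0.008,0]],"grip":[0.005,0.005]}' >/dev/null; python3 st.py
python3 -m inch '{"linear":[[-0.002,0.0005,-0.0008],[-0.0042,0.0005,-0.0008]],"turn":[[0,-0.008,0],[0,-0.008,0]],"grip":[0.005,0.005]}' >/dev/null; python3 st.py
python3 - <<'E'
from go import *
from workcell import arm
s=arm.get_state();d=arm.get_image("wrist");cv2.imwrite("pics/w11.png",d["image"][:,:,::-1]);crop(d["image"],335,170,200,130,4,"pics/w11c.png")
E
```

```text
t17.50 box x-39.25 y-75.56 z140.5 dyaw0.0242 tilt-0.007,0.001 Fx-12.68 Fy-2.46 Fz3.27
   face(TCP-equiv) -39.69  level turn wy -0.0064
t17.67 box x-38.68 y-75.26 z140.5 dyaw0.0245 tilt-0.007,0.002 Fx-14.02 Fy-3.05 Fz3.89
   face(TCP-equiv) -39.10  level turn wy -0.0062
```

View pics/w11c.png

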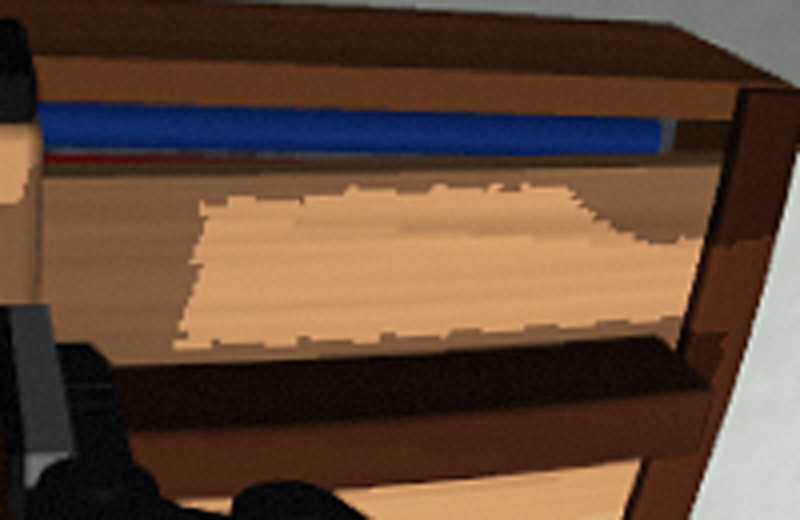

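```bash
python3 - <<'E'
from gap import *
gap([(45,179),(715,165)],[(45,102),(735,120)],lambda p:np.array(p)/4.+[335,170]-.4)
E
python3 st.py
```

```text
lid [[-42.3818 -53.9779]
 [-47.0121  87.5012]] wall [[-56.7713 -54.7764]
 [-56.8727  90.3776]] lid slope -0.03272794073440104 wall slope -0.0006986719047937726 gap at +75,-75: 10.258996224955018 15.063386549396109 rel -57: 10.397035000551227 15.306226110711378
t17.77 box x-38.68 y-75.32 z140.5 dyaw0.0247 tilt-0.007,0.002 Fx-12.78 Fy-3.31 Fz0.94
   face(TCP-equiv) -39.13  level turn wy -0.0067
```

```bash
python3 -m inch '{"linear":[[-0.002,0.0,-0.0008],[-0.0042,0,-0.0008]],"turn":[[0,-0.008,0],[0,-0.008,0]],"grip":[0.005,0.005]}' >/dev/null; python3 st.py
python3 -m inch '{"linear":[[-0.002,0.0,-0.0008],[-0.0042,0.0,-0.0008]],"turn":[[0,-0.008,0],[0,-0.008,0]],"grip":[0.005,0.005]}' >/dev/null; python3 st.py
```

```text
t17.93 box x-38.15 y-75.37 z140.3 dyaw0.0249 tilt-0.007,0.003 Fx-14.43 Fy-3.09 Fz3.20
   face(TCP-equiv) -38.60  level turn wy -0.0065
t18.10 box x-37.65 y-75.40 z140.3 dyaw0.0253 tilt-0.008,0.004 Fx-13.44 Fy-2.06 Fz3.58
   face(TCP-equiv) -38.10  level turn wy -0.0065
```

```bash
python3 -m inch '{"linear":[[-0.002,0.0,-0.0008],[-0.0042,0,-0.0008]],"turn":[[0,-0.008,0],[0,-0.008,0]],"grip":[0.005,0.005]}' >/dev/null; python3 st.py
python3 -m inch '{"linear":[[-0.002,0.0,-0.0008],[-0.0042,0.0,-0.0008]],"turn":[[0,-0.008,0],[0,-0.008,0]],"grip":[0.005,0.005]}' >/dev/null; python3 st.py
python3 - <<'E'
from go import *
from workcell import arm
s=arm.get_state();d=arm.get_image("wrist");cv2.imwrite("pics/w12.png",d["image"][:,:,::-1]);crop(d["image"],335,170,200,130,4,"pics/w12c.png")
E
```

```text
t18.27 box x-37.21 y-75.42 z140.1 dyaw0.0257 tilt-0.008,0.005 Fx-14.00 Fy-2.77 Fz3.35
   face(TCP-equiv) -37.66  level turn wy -0.0066
t18.43 box x-36.72 y-75.47 z140.0 dyaw0.0261 tilt-0.008,0.006 Fx-14.20 Fy-3.44 Fz2.36
   face(TCP-equiv) -37.17  level turn wy -0.0066
```

View pics/w12c.png

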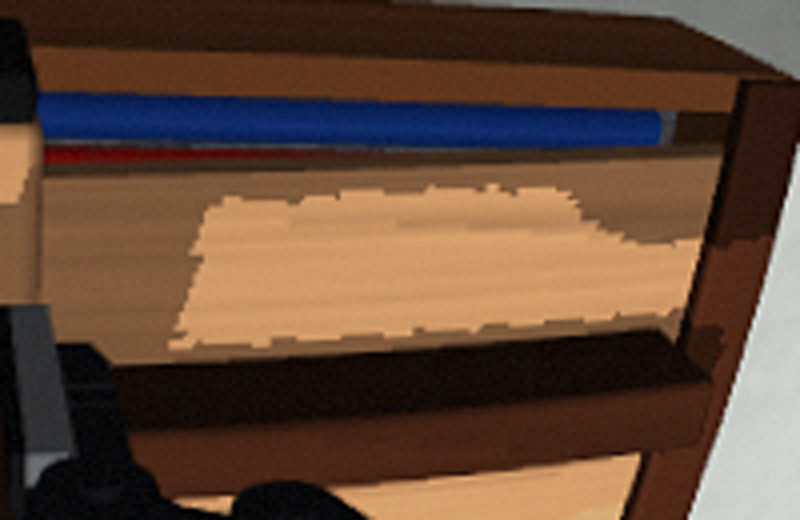

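```bash
python3 - <<'E'
from gap import *
gap([(45,178),(715,156)],[(45,93),(740,113)],lambda p:np.array(p)/4.+[335,170]-.4)
E
python3 st.py
```

```text
lid [[-40.8425 -53.8903]
 [-47.2577  87.2565]] wall [[-56.651  -54.7889]
 [-56.6953  91.6737]] lid slope -0.04545012806564571 wall slope -0.0003023022418316237 gap at +75,-75: 9.989657072308312 16.761830945880426 rel -57: 10.299377957670757 17.116897167517607
t18.53 box x-36.77 y-75.46 z139.9 dyaw0.0263 tilt-0.009,0.006 Fx-12.00 Fy-2.21 Fz0.65
   face(TCP-equiv) -37.27  level turn wy -0.0073
```

```bash
python3 -m inch '{"linear":[[-0.002,0.0,-0.001],[-0.0042,0,-0.001]],"turn":[[0.003,-0.008,0],[0.003,-0.008,0]],"grip":[0.005,0.005]}' >/dev/null; python3 st.py
python3 -m inch '{"linear":[[-0.002,0.0,-0.001],[-0.0042,0.0,-0.001]],"turn":[[0.003,-0.008,0],[0.003,-0.008,0]],"grip":[0.005,0.005]}' >/dev/null; python3 st.py
```

```text
t18.70 box x-36.26 y-75.35 z140.0 dyaw0.0267 tilt-0.008,0.004 Fx-13.48 Fy-1.51 Fz3.96
   face(TCP-equiv) -36.75  level turn wy -0.0072
t18.87 box x-35.91 y-75.17 z140.1 dyaw0.0271 tilt-0.008,0.002 Fx-14.64 Fy-2.74 Fz4.47
   face(TCP-equiv) -36.42  level turn wy -0.0075
```

```bash
python3 -m inch '{"linear":[[-0.002,0.0,-0.001],[-0.0042,0,-0.001]],"turn":[[0.002,-0.008,0],[0.002,-0.008,0]],"grip":[0.005,0.005]}' >/dev/null; python3 st.py
python3 -m inch '{"linear":[[-0.002,0.0,-0.001],[-0.0042,0.0,-0.001]],"turn":[[0.0,-0.008,0],[0.0,-0.008,0]],"grip":[0.005,0.005]}' >/dev/null; python3 st.py
```

```text
t19.03 box x-35.58 y-75.01 z140.1 dyaw0.0277 tilt-0.008,0.001 Fx-15.66 Fy-3.06 Fz5.00
   face(TCP-equiv) -36.12  level turn wy -0.0078
t19.20 box x-35.28 y-74.94 z140.2 dyaw0.0282 tilt-0.009,0.002 Fx-15.14 Fy-2.55 Fz4.88
   face(TCP-equiv) -35.85  level turn wy -0.0083
```

```bash
python3 -m inch '{"linear":[[-0.002,0.0,-0.001],[-0.0048,0,-0.001]],"turn":[[0.002,-0.01,0],[0.002,-0.01,0]],"grip":[0.005,0.005]}' >/dev/null; python3 st.py
python3 -m inch '{"linear":[[-0.002,0.0,-0.001],[-0.0048,0,-0.001]],"turn":[[0.002,-0.01,0],[0.002,-0.01,0]],"grip":[0.005,0.005]}' >/dev/null; python3 st.py
```

```text
t19.37 box x-34.73 y-74.77 z140.1 dyaw0.0287 tilt-0.008,0.002 Fx-16.76 Fy-2.98 Fz4.72
   face(TCP-equiv) -35.24  level turn wy -0.0074
t19.53 box x-34.23 y-74.62 z140.1 dyaw0.0293 tilt-0.007,0.002 Fx-16.67 Fy-2.63 Fz4.65
   face(TCP-equiv) -34.68  level turn wy -0.0066
```

```bash
python3 -m inch '{"linear":[[0.008,0,0],[0.018,0,-0.001],[0.026,0,-0.001],[0.026,0.01,-0.001],[0.026,0.045,-0.001],[0.026,0.08,-0.001],[0.026,0.115,-0.001],[0.026,0.146,-0.001]],"turn":[[0,-0.007,0],[0.002,-0.007,0],[0.002,-0.007,0],[0.002,-0.007,0],[0.002,-0.007,0],[0.002,-0.007,0],[0.002,-0.007,0],[0.002,-0.007,0]],"grip":[0.005,0.005,0.005,0.005,0.005,0.005,0.005,0.005]}' >/dev/null; python3 st.py
python3 -m inch '{"linear":[[-0.001,0.012,0],[-0.001,0.012,0],[-0.001,0.012,0]],"turn":[[0,0,0],[0,0,0],[0,0,0]],"grip":[0.005,0.005,0.005]}' >/dev/null; python3 st.py
python3 - <<'E'
from go import *
from workcell import arm
s=arm.get_state();d=arm.get_image("wrist");cv2.imwrite("pics/w13.png",d["image"][:,:,::-1]);crop(d["image"],85,140,290,150,2.7,"pics/w13c.png")
E
```

```text
t20.20 box x-64.61 y72.86 z142.1 dyaw0.0285 tilt0.001,0.003 Fx0.69 Fy-0.00 Fz-2.50
   face(TCP-equiv) -64.49  level turn wy 0.0018
t20.45 box x-63.55 y86.00 z142.7 dyaw0.0310 tilt0.003,0.002 Fx0.31 Fy0.32 Fz-1.81
   face(TCP-equiv) -63.33  level turn wy 0.0033
```

View pics/w13c.png

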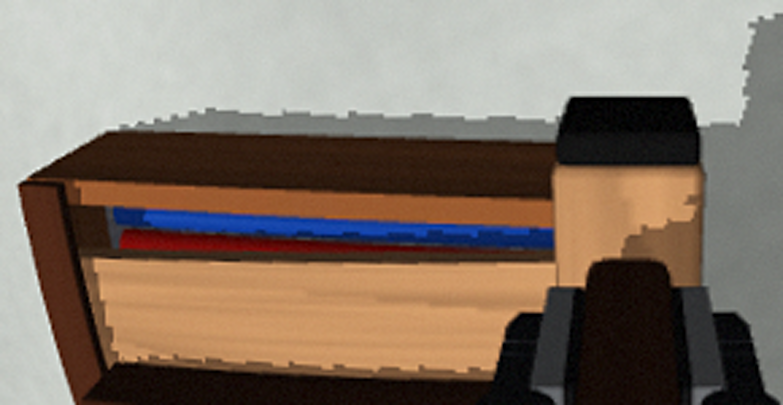

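```bash
python3 - <<'E'
from gap import *
gap([(90,257),(548,263)],[(80,205),(552,228)],lambda p:np.array(p)/2.7+[85,140]-.4)
E
python3 st.py
```

```text
lid [[-39.0817 -85.9131]
 [-46.3246  64.3105]] wall [[-57.0589 -85.5595]
 [-56.8883  65.4676]] lid slope -0.0482138789572978 wall slope 0.0011300980683250233 gap at +75,-75: 10.037538819103885 17.43913537294731 rel -57: 10.16004773456013 17.3921295781548
t20.55 box x-63.44 y84.39 z142.5 dyaw0.0286 tilt0.003,0.002 Fx0.56 Fy-0.72 Fz-1.75
   face(TCP-equiv) -63.23  level turn wy 0.0030
```

```bash
python3 -m inch '{"linear":[[-0.004,-0.007,0],[-0.009,-0.0075,0],[-0.013,-0.0075,0.001],[-0.014,-0.0075,0.001],[-0.014,-0.0075,0.001]],"turn":[[0,0,0.004],[0,0,0.006],[0,0,0.008],[0,0,0.008],[0,0,0.008]],"grip":[0.005,0.005,0.005,0.005,0.005]}' >/dev/null; python3 st.py
python3 -m inch '{"linear":[[-0.001,0,0],[-0.002,0,0],[-0.003,0,-0.0005]],"turn":[[0,0,0],[0,0,0],[0,0,0]],"grip":[0.005,0.005,0.005]}' >/dev/null; python3 st.py
```

```text
t20.97 box x-48.83 y76.79 z141.3 dyaw0.0198 tilt0.002,0.002 Fx-0.11 Fy0.10 Fz-2.67
   face(TCP-equiv) -48.64  level turn wy 0.0028
t21.22 box x-46.13 y76.93 z141.6 dyaw0.0198 tilt0.001,0.002 Fx-0.62 Fy-0.49 Fz-1.83
   face(TCP-equiv) -46.00  level turn wy 0.0019
```

```bash
python3 -m inch '{"linear":[[-0.001,0,0],[-0.002,0,0],[-0.003,0,-0.0005]],"turn":[[0,0,0],[0,0,0],[0,0,0]],"grip":[0.005,0.005,0.005]}' >/dev/null; python3 st.py
python3 -m inch '{"linear":[[-0.002,0,0],[-0.003,0,0],[-0.004,0,-0.0005]],"turn":[[0.002,-0.004,0],[0.002,-0.004,0],[0.002,-0.004,0]],"grip":[0.005,0.005,0.005]}' >/dev/null; python3 st.py
python3 -m inch '{"linear":[[-0.002,0,0],[-0.004,0,0],[-0.0048,0,-0.0005]],"turn":[[0.002,-0.008,0],[0.002,-0.008,0],[0.002,-0.008,0]],"grip":[0.005,0.005,0.005]}' >/dev/null; python3 st.py
```

```text
t21.47 box x-44.82 y77.18 z141.6 dyaw0.0203 tilt-0.003,0.002 Fx-6.79 Fy-1.50 Fz-1.73
   face(TCP-equiv) -44.97  level turn wy -0.0022
t21.72 box x-43.74 y77.54 z141.3 dyaw0.0210 tilt-0.005,-0.000 Fx-8.75 Fy-2.29 Fz-1.66
   face(TCP-equiv) -44.08  level turn wy -0.0050
t21.97 box x-42.34 y78.02 z140.8 dyaw0.0215 tilt-0.005,-0.001 Fx-9.92 Fy-1.03 Fz-1.29
   face(TCP-equiv) -42.67  level turn wy -0.0049
```

```bash
python3 -m inch '{"linear":[[-0.002,-0.001,-0.0005],[-0.004,-0.001,-0.0005],[-0.0048,-0.001,-0.0005]],"turn":[[0,-0.008,0.005],[0,-0.008,0.005],[0,-0.008,0.005]],"grip":[0.005,0.005,0.005]}' >/dev/null; python3 st.py
python3 -m inch '{"linear":[[-0.002,-0.001,-0.0005],[-0.004,-0.001,-0.0005],[-0.0048,-0.001,-0.0005]],"turn":[[0,-0.008,0.005],[0,-0.008,0.005],[0,-0.008,0.005]],"grip":[0.005,0.005,0.005]}' >/dev/null; python3 st.py
python3 -m inch '{"linear":[[-0.002,-0.001,-0.0005],[-0.004,-0.001,-0.0005],[-0.0048,-0.001,-0.0005]],"turn":[[0,-0.008,0.005],[0,-0.008,0.005],[0,-0.008,0.005]],"grip":[0.005,0.005,0.005]}' >/dev/null; python3 st.py
```

```text
t22.22 box x-41.25 y78.04 z140.4 dyaw0.0173 tilt-0.006,0.000 Fx-11.77 Fy0.06 Fz4.05
   face(TCP-equiv) -41.64  level turn wy -0.0057
t22.47 box x-40.22 y78.12 z140.0 dyaw0.0130 tilt-0.007,0.002 Fx-11.34 Fy0.69 Fz3.45
   face(TCP-equiv) -40.67  level turn wy -0.0065
t22.72 box x-39.18 y78.22 z139.6 dyaw0.0087 tilt-0.009,0.004 Fx-11.83 Fy0.67 Fz4.09
   face(TCP-equiv) -39.68  level turn wy -0.0073
```

```bash
python3 -m inch '{"linear":[[-0.002,-0.002,-0.0015],[-0.004,-0.002,-0.0015],[-0.0048,-0.002,-0.0015]],"turn":[[0.002,-0.008,0.005],[0.002,-0.008,0.005],[0.002,-0.008,0.005]],"grip":[0.005,0.005,0.005]}' >/dev/null; python3 st.py
python3 -m inch '{"linear":[[-0.002,-0.0015,-0.0015],[-0.004,-0.0015,-0.0015],[-0.0048,-0.0015,-0.0015]],"turn":[[0.002,-0.008,0.005],[0.002,-0.008,0.005],[0.002,-0.008,0.005]],"grip":[0.005,0.005,0.005]}' >/dev/null; python3 st.py
python3 -m inch '{"linear":[[-0.002,-0.001,-0.001],[-0.004,-0.001,-0.001],[-0.0048,-0.001,-0.001]],"turn":[[0.002,-0.008,0.005],[0.002,-0.008,0.005],[0.002,-0.008,0.005]],"grip":[0.005,0.005,0.005]}' >/dev/null; python3 st.py
python3 - <<'E'
from go import *
from workcell import arm
s=arm.get_state();d=arm.get_image("wrist");cv2.imwrite("pics/w14.png",d["image"][:,:,::-1]);crop(d["image"],85,140,290,150,2.7,"pics/w14c.png")
E
```

```text
t22.97 box x-38.28 y77.57 z140.0 dyaw0.0045 tilt-0.010,0.005 Fx-11.79 Fy1.11 Fz4.42
   face(TCP-equiv) -38.87  level turn wy -0.0085
t23.22 box x-37.40 y77.40 z140.4 dyaw0.0003 tilt-0.011,0.005 Fx-13.06 Fy0.66 Fz4.07
   face(TCP-equiv) -38.08  level turn wy -0.0098
t23.47 box x-36.53 y77.64 z140.3 dyaw-0.0039 tilt-0.013,0.005 Fx-11.73 Fy0.16 Fz3.70
   face(TCP-equiv) -37.30  level turn wy -0.0111
```

View pics/w14c.png

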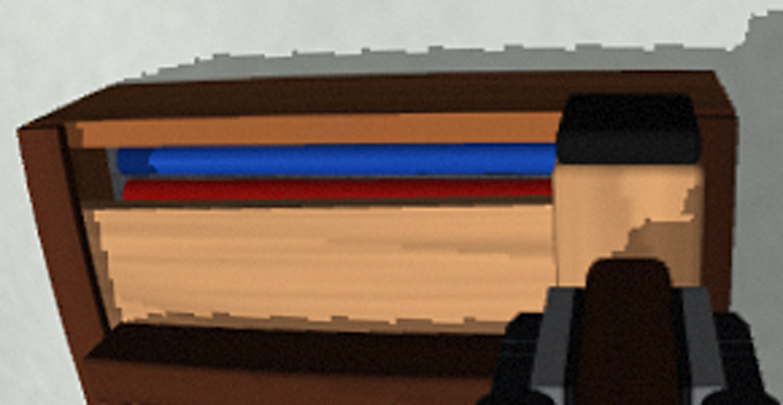

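```bash
python3 - <<'E'
from gap import *
gap([(90,209),(548,206)],[(82,149),(555,143)],lambda p:np.array(p)/2.7+[85,140]-.4)
E
python3 st.py
```

```text
lid [[-37.1975 -85.9961]
 [-39.2395  57.7994]] wall [[-56.4462 -84.4694]
 [-56.6076  60.2028]] lid slope -0.014200766553123252 wall slope -0.0011159410562401287 gap at +75,-75: 17.140389275055416 19.103113099587883 rel -57: 17.51627426373821 19.646389246706704
t23.57 box x-36.50 y77.62 z140.3 dyaw-0.0038 tilt-0.013,0.005 Fx-10.56 Fy1.21 Fz2.94
   face(TCP-equiv) -37.27  level turn wy -0.0111
```

```bash
python3 -m inch '{"linear":[[-0.002,-0.001,-0.001],[-0.004,-0.001,-0.001],[-0.0048,-0.001,-0.001]],"turn":[[0.002,-0.012,0.004],[0.002,-0.012,0.004],[0.002,-0.012,0.004]],"grip":[0.005,0.005,0.005]}' >/dev/null; python3 st.py
python3 -m inch '{"linear":[[-0.002,-0.001,-0.001],[-0.004,-0.001,-0.001],[-0.0048,-0.001,-0.001]],"turn":[[0.002,-0.012,0.004],[0.002,-0.012,0.004],[0.002,-0.012,0.004]],"grip":[0.005,0.005,0.005]}' >/dev/null; python3 st.py
python3 -m inch '{"linear":[[-0.002,-0.001,-0.001],[-0.004,-0.001,-0.001],[-0.0048,-0.001,-0.001]],"turn":[[0.002,-0.012,0],[0.002,-0.012,0],[0.002,-0.012,0]],"grip":[0.005,0.005,0.005]}' >/dev/null; python3 st.py
```

```text
t23.82 box x-35.76 y77.83 z140.2 dyaw-0.0071 tilt-0.010,0.006 Fx-12.13 Fy1.94 Fz2.59
   face(TCP-equiv) -36.35  level turn wy -0.0085
t24.07 box x-35.05 y78.00 z139.9 dyaw-0.0104 tilt-0.008,0.007 Fx-13.01 Fy0.13 Fz3.73
   face(TCP-equiv) -35.47  level turn wy -0.0061
t24.32 box x-34.34 y78.10 z139.7 dyaw-0.0097 tilt-0.006,0.007 Fx-12.17 Fy1.32 Fz3.92
   face(TCP-equiv) -34.60  level turn wy -0.0038
```

```bash
python3 -m inch '{"linear":[[-0.002,-0.002,-0.0015],[-0.0044,-0.002,-0.0015]],"turn":[[0.004,-0.006,0],[0.004,-0.006,0]],"grip":[0.005,0.005]}' >/dev/null; python3 st.py
python3 -m inch '{"linear":[[-0.002,-0.001,-0.0015],[-0.0044,-0.001,-0.0015]],"turn":[[0.004,-0.006,0],[0.004,-0.006,0]],"grip":[0.005,0.005]}' >/dev/null; python3 st.py
```

```text
t24.48 box x-33.67 y77.35 z140.1 dyaw-0.0090 tilt-0.008,0.005 Fx-12.68 Fy1.45 Fz3.75
   face(TCP-equiv) -34.10  level turn wy -0.0062
t24.65 box x-32.88 y77.41 z140.5 dyaw-0.0083 tilt-0.009,0.003 Fx-12.30 Fy1.20 Fz4.14
   face(TCP-equiv) -33.47  level turn wy -0.0085
```

```bash
python3 -m inch '{"linear":[[-0.002,-0.001,-0.0015],[-0.0044,-0.001,-0.0015]],"turn":[[0.002,-0.006,0],[0.002,-0.006,0]],"grip":[0.005,0.005]}' >/dev/null; python3 st.py
python3 -m inch '{"linear":[[-0.002,-0.001,-0.0015],[-0.0044,-0.001,-0.0015]],"turn":[[0.0,-0.008,0],[0.0,-0.008,0]],"grip":[0.005,0.005]}' >/dev/null; python3 st.py
```

```text
t24.82 box x-32.18 y77.45 z140.9 dyaw-0.0077 tilt-0.012,0.002 Fx-12.16 Fy0.67 Fz4.20
   face(TCP-equiv) -32.93  level turn wy -0.0109
t24.98 box x-31.53 y77.40 z141.2 dyaw-0.0072 tilt-0.013,0.004 Fx-13.23 Fy1.36 Fz4.43
   face(TCP-equiv) -32.33  level turn wy -0.0115
```

```bash
python3 -m inch '{"linear":[[-0.002,-0.001,-0.0005],[-0.0044,-0.001,-0.0005]],"turn":[[0.002,-0.012,0.004],[0.002,-0.012,0.004]],"grip":[0.005,0.005]}' >/dev/null; python3 st.py
python3 -m inch '{"linear":[[-0.002,-0.001,-0.0005],[-0.0044,-0.001,-0.0005]],"turn":[[0.0,-0.012,0.004],[0.0,-0.012,0.004]],"grip":[0.005,0.005]}' >/dev/null; python3 st.py
python3 - <<'E'
from go import *
from workcell import arm
s=arm.get_state();d=arm.get_image("wrist");cv2.imwrite("pics/w15.png",d["image"][:,:,::-1]);crop(d["image"],85,120,290,170,2.7,"pics/w15c.png")
E
```

```text
t25.15 box x-31.09 y77.54 z140.6 dyaw-0.0110 tilt-0.010,0.005 Fx-13.99 Fy0.97 Fz4.91
   face(TCP-equiv) -31.65  level turn wy -0.0081
t25.32 box x-30.75 y77.65 z140.1 dyaw-0.0147 tilt-0.007,0.008 Fx-13.50 Fy1.30 Fz4.84
   face(TCP-equiv) -31.08  level turn wy -0.0047
```

View pics/w15c.png

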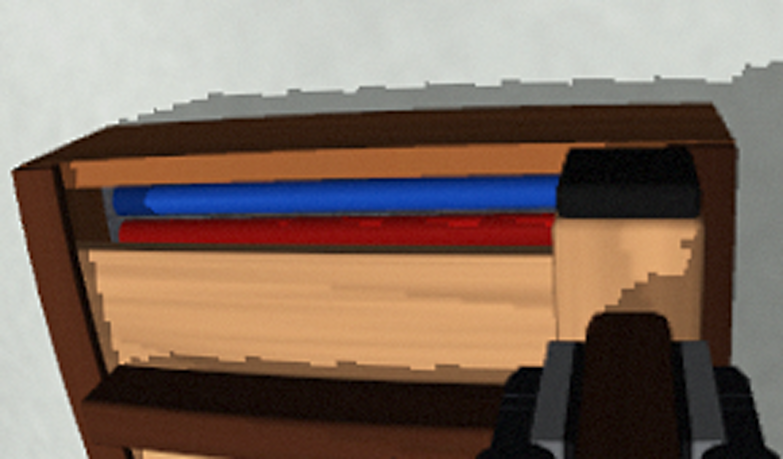

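```bash
python3 - <<'E'
from gap import *
gap([(88,249),(548,252)],[(78,188),(557,176)],lambda p:np.array(p)/2.7+[85,120]-.4)
E
python3 st.py
```

```text
lid [[-37.4004 -84.9912]
 [-35.4964  58.0969]] wall [[-56.7374 -84.0851]
 [-56.174   61.3191]] lid slope 0.013306764847738822 wall slope 0.0038746616077821937 gap at +75,-75: 20.84952706003506 19.434711574041568 rel -57: 21.72856972776202 19.732555000601195
t25.42 box x-30.79 y77.66 z140.0 dyaw-0.0145 tilt-0.008,0.008 Fx-10.91 Fy0.26 Fz2.58
   face(TCP-equiv) -31.18  level turn wy -0.0057
```

```bash
python3 -m inch '{"linear":[[-0.002,-0.001,-0.001],[-0.0044,-0.001,-0.001]],"turn":[[0.003,-0.007,0.002],[0.003,-0.007,0.002]],"grip":[0.005,0.005]}' >/dev/null; python3 st.py
python3 -m inch '{"linear":[[-0.002,-0.001,-0.001],[-0.0044,-0.001,-0.001]],"turn":[[0.003,-0.007,0.002],[0.003,-0.007,0.002]],"grip":[0.005,0.005]}' >/dev/null; python3 st.py
```

```text
t25.58 box x-30.21 y77.75 z139.9 dyaw-0.0161 tilt-0.009,0.007 Fx-15.39 Fy1.00 Fz5.91
   face(TCP-equiv) -30.70  level turn wy -0.0072
t25.75 box x-29.70 y77.82 z139.8 dyaw-0.0178 tilt-0.011,0.005 Fx-14.04 Fy0.71 Fz5.64
   face(TCP-equiv) -30.32  level turn wy -0.0090
```

```bash
python3 -m inch '{"linear":[[-0.002,-0.001,-0.001],[-0.0044,-0.001,-0.001]],"turn":[[0.001,-0.008,0.002],[0.001,-0.008,0.002]],"grip":[0.005,0.005]}' >/dev/null; python3 st.py
python3 -m inch '{"linear":[[-0.002,-0.001,-0.001],[-0.0044,-0.001,-0.001]],"turn":[[0.001,-0.008,0.002],[0.001,-0.008,0.002]],"grip":[0.005,0.005]}' >/dev/null; python3 st.py
```

```text
t25.92 box x-29.38 y77.87 z139.5 dyaw-0.0194 tilt-0.012,0.006 Fx-15.99 Fy1.22 Fz6.26
   face(TCP-equiv) -30.08  level turn wy -0.0101
t26.08 box x-29.06 y77.89 z139.3 dyaw-0.0210 tilt-0.013,0.007 Fx-16.02 Fy1.21 Fz6.71
   face(TCP-equiv) -29.85  level turn wy -0.0113
```

Bound again at 16 N. Back to the right end.

```bash
python3 -m inch '{"linear":[[0.008,0,-0.001],[0.016,0,-0.002],[0.022,-0.005,-0.002],[0.022,-0.04,-0.002],[0.022,-0.075,-0.002],[0.022,-0.11,-0.002],[0.022,-0.14,-0.002],[0.022,-0.154,-0.002]],"turn":[[0,-0.011,0],[0.002,-0.011,0],[0.004,-0.011,0],[0.004,-0.011,0],[0.004,-0.011,0],[0.004,-0.011,0],[0.004,-0.011,0],[0.004,-0.011,0]],"grip":[0.005,0.005,0.005,0.005,0.005,0.005,0.005,0.005]}' >/dev/null; python3 st.py
python3 -m inch '{"linear":[[-0.002,0,0],[-0.002,0,0],[-0.002,0,0]],"turn":[[0,0,0],[0,0,-0.005],[0,0,-0.01]],"grip":[0.005,0.005,0.005]}' >/dev/null; python3 st.py
python3 - <<'E'
from go import *
from workcell import arm
s=arm.get_state();d=arm.get_image("wrist");cv2.imwrite("pics/w16.png",d["image"][:,:,::-1]);crop(d["image"],255,160,280,180,2.7,"pics/w16c.png")
E
python3 st.py
```

```text
t26.75 box x-53.89 y-80.28 z140.7 dyaw-0.0235 tilt0.001,0.003 Fx0.84 Fy-0.16 Fz-1.69
   face(TCP-equiv) -53.75  level turn wy 0.0020
t27.00 box x-51.85 y-79.36 z140.6 dyaw-0.0130 tilt0.001,0.004 Fx-0.94 Fy-0.54 Fz-2.01
   face(TCP-equiv) -51.71  level turn wy 0.0021
t27.05 box x-51.92 y-78.82 z140.6 dyaw-0.0118 tilt0.001,0.004 Fx-0.33 Fy0.17 Fz-2.54
   face(TCP-equiv) -51.80  level turn wy 0.0018
```

View pics/w16c.png

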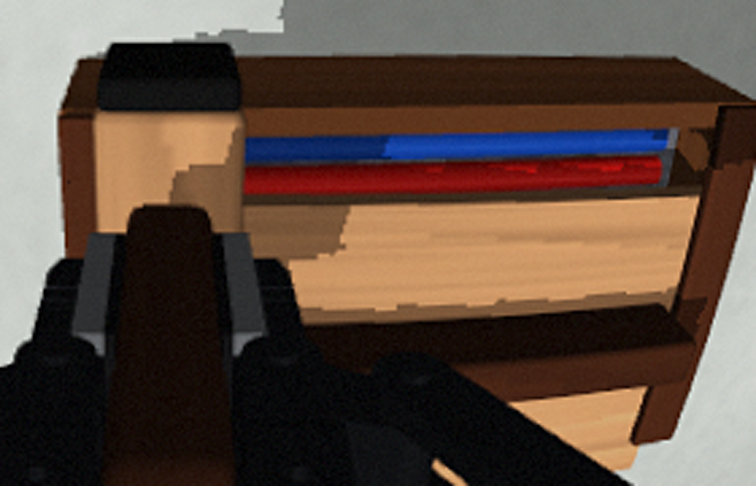

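```bash
python3 - <<'E'
from gap import *
gap([(245,205),(698,197)],[(243,136),(716,128)],lambda p:np.array(p)/2.7+[255,160]-.4)
E
python3 st.py
```

```text
lid [[-37.5041 -57.409 ]
 [-33.7656  89.0934]] wall [[-57.6064 -58.3912]
 [-56.9683  90.5019]] lid slope 0.025518207200866908 wall slope 0.0042854866275153355 gap at +75,-75: 22.90953432750063 19.724626241497894 rel -57: 22.874761315015192 19.047030234885156
t27.10 box x-51.88 y-78.64 z140.6 dyaw-0.0118 tilt0.001,0.004 Fx-0.24 Fy0.23 Fz-2.78
   face(TCP-equiv) -51.76  level turn wy 0.0017
```

```bash
python3 -m inch '{"linear":[[-0.004,0.0025,0],[-0.008,0.0025,0],[-0.012,0.0025,0],[-0.013,0.0025,0]],"turn":[[0.002,0,0],[0.002,0,0],[0.002,0,0],[0.002,0,0]],"grip":[0.005,0.005,0.005,0.005]}' >/dev/null; python3 st.py
python3 -m inch '{"linear":[[-0.001,0,0],[-0.002,0,0],[-0.003,0,-0.0005]],"turn":[[0,0,0],[0,0,0],[0,0,0]],"grip":[0.005,0.005,0.005]}' >/dev/null; python3 st.py
python3 -m inch '{"linear":[[-0.001,0,0],[-0.002,0,0],[-0.003,0,-0.0005]],"turn":[[0,0,0],[0,0,0],[0,0,0]],"grip":[0.005,0.005,0.005]}' >/dev/null; python3 st.py
```

```text
t27.43 box x-37.73 y-75.71 z140.9 dyaw-0.0105 tilt0.002,0.001 Fx-0.57 Fy0.15 Fz-2.21
   face(TCP-equiv) -37.55  level turn wy 0.0026
t27.68 box x-35.66 y-75.49 z140.9 dyaw-0.0103 tilt-0.000,0.002 Fx-3.82 Fy-0.64 Fz-2.50
   face(TCP-equiv) -35.66  level turn wy -0.0000
t27.93 box x-34.54 y-75.39 z140.9 dyaw-0.0103 tilt-0.005,0.001 Fx-8.66 Fy-0.83 Fz-2.20
   face(TCP-equiv) -34.84  level turn wy -0.0043
```

```bash
python3 -m inch '{"linear":[[-0.002,0,-0.0005],[-0.004,0,-0.0005],[-0.0048,0,-0.0005]],"turn":[[0,-0.007,0],[0,-0.008,-0.003],[0,-0.008,-0.003]],"grip":[0.005,0.005,0.005]}' >/dev/null; python3 st.py
python3 -m inch '{"linear":[[-0.002,0,-0.0005],[-0.004,0,-0.0005],[-0.0048,0,-0.0005]],"turn":[[0,-0.008,-0.004],[0,-0.008,-0.004],[0,-0.008,-0.004]],"grip":[0.005,0.005,0.005]}' >/dev/null; python3 st.py
python3 -m inch '{"linear":[[-0.002,0,-0.0005],[-0.004,0,-0.0005],[-0.0048,0,-0.0005]],"turn":[[0,-0.008,-0.004],[0,-0.008,-0.004],[0,-0.008,-0.004]],"grip":[0.005,0.005,0.005]}' >/dev/null; python3 st.py
```

```text
t28.18 box x-32.66 y-75.65 z140.8 dyaw-0.0073 tilt-0.004,0.002 Fx-12.35 Fy-2.50 Fz2.79
   face(TCP-equiv) -32.85  level turn wy -0.0029
t28.43 box x-31.12 y-75.99 z140.7 dyaw-0.0035 tilt-0.003,0.003 Fx-12.44 Fy-2.33 Fz3.07
   face(TCP-equiv) -31.27  level turn wy -0.0021
t28.68 box x-29.72 y-76.30 z140.5 dyaw0.0004 tilt-0.003,0.004 Fx-12.48 Fy-1.80 Fz3.33
   face(TCP-equiv) -29.84  level turn wy -0.0017
```

```bash
python3 -m inch '{"linear":[[-0.002,0,-0.0005],[-0.004,0,-0.0005],[-0.0048,0,-0.0005]],"turn":[[0.002,-0.006,-0.004],[0.002,-0.006,-0.004],[0.002,-0.006,-0.004]],"grip":[0.005,0.005,0.005]}' >/dev/null; python3 st.py
python3 -m inch '{"linear":[[-0.002,0,-0.0005],[-0.004,0,-0.0005],[-0.0045,0,-0.0005]],"turn":[[0.002,-0.006,-0.003],[0.002,-0.006,-0.003],[0.002,-0.006,-0.003]],"grip":[0.005,0.005,0.005]}' >/dev/null; python3 st.py
python3 - <<'E'
from go import *
from workcell import arm
s=arm.get_state();d=arm.get_image("wrist");cv2.imwrite("pics/w17.png",d["image"][:,:,::-1]);crop(d["image"],255,130,280,180,2.7,"pics/w17c.png")
E
python3 st.py
```

```text
t28.93 box x-28.38 y-76.47 z140.4 dyaw0.0046 tilt-0.004,0.002 Fx-12.79 Fy-2.23 Fz2.76
   face(TCP-equiv) -28.62  level turn wy -0.0035
t29.18 box x-27.34 y-76.61 z140.2 dyaw0.0078 tilt-0.006,0.001 Fx-13.51 Fy-2.67 Fz2.60
   face(TCP-equiv) -27.71  level turn wy -0.0053
t29.23 box x-27.36 y-76.59 z140.2 dyaw0.0078 tilt-0.006,0.001 Fx-12.50 Fy-1.01 Fz2.47
   face(TCP-equiv) -27.73  level turn wy -0.0054
```

View pics/w17c.png

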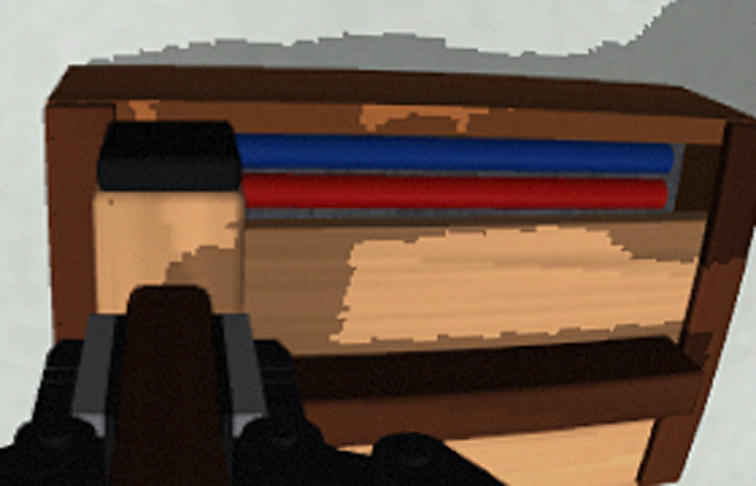

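```bash
python3 - <<'E'
from gap import *
gap([(245,226),(705,219)],[(240,134),(725,143)],lambda p:np.array(p)/2.7+[255,130]-.4)
E
python3 st.py
```

```text
lid [[-31.6702 -55.7633]
 [-33.2942  88.387 ]] wall [[-56.665  -57.9595]
 [-57.5307  90.6404]] lid slope -0.011265693885969397 wall slope -0.005825745813399663 gap at +75,-75: 24.2961765100555 25.11216872094096 rel -57: 23.856628139354825 25.546482222250233
t29.28 box x-27.36 y-76.62 z140.2 dyaw0.0078 tilt-0.006,0.001 Fx-13.64 Fy-1.92 Fz1.92
   face(TCP-equiv) -27.72  level turn wy -0.0052
```

Gaps are now about 24 mm left and 25 mm right. I'll retract and check from above on the way back.

```bash
python3 -m inch '{"linear":[[0.008,0,-0.001],[0.018,0,-0.003],[0.022,0,-0.015],[0.022,0,-0.04],[0.022,0,-0.065],[0.022,0,-0.065]],"turn":[[0,-0.005,0],[0,-0.005,0],[0,-0.005,0],[0,-0.005,0],[0,-0.005,0],[0,-0.005,0]],"grip":[0.005,0.005,0.005,0.005,0.005,0.005]}' >/dev/null; python3 st.py
python3 - <<'E'
from go import *
from workcell import arm
s=arm.get_state();d=arm.get_image("wrist");cv2.imwrite("pics/w18.png",d["image"][:,:,::-1])
print(s["tool_pos"],to(s,[.483,-.2976,.205],.457))
E
```

```text
t29.78 box x-46.18 y-78.80 z212.1 dyaw0.0076 tilt0.011,-0.002 Fx0.13 Fy-1.39 Fz-0.76
   face(TCP-equiv) -45.50  level turn wy 0.0099
[ 0.5697 -0.1142  0.2121] (array([ 0.1291, -0.1565,  0.0064]), array([-0.0052,  0.0094, -0.2093]))
```

View pics/w18.png

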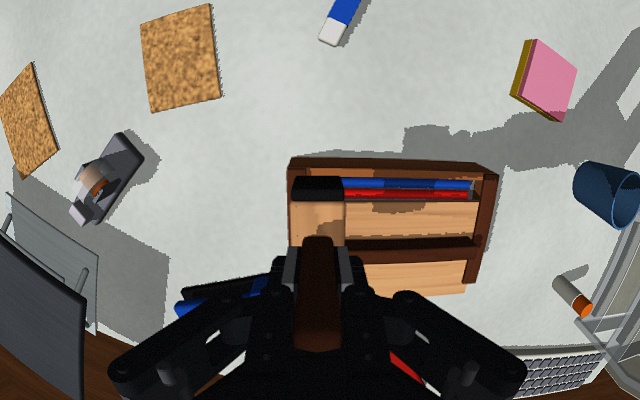

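```bash
python3 -m inch '{"linear":[[0.02,-0.024,0],[0.042,-0.051,0.002],[0.064,-0.078,0.005],[0.086,-0.104,0.006],[0.108,-0.131,0.006],[0.129,-0.156,0.006],[0.129,-0.156,0.006],[0.129,-0.156,0.006]],"turn":[[0,0.005,-0.035],[0,0.009,-0.07],[-0.003,0.009,-0.105],[-0.005,0.009,-0.14],[-0.005,0.009,-0.175],[-0.005,0.009,-0.209],[-0.005,0.009,-0.209],[-0.005,0.009,-0.209]],"grip":[0.005,0.005,0.005,0.005,0.005,0.005,0.005,0.005]}' >/dev/null
python3 -m inch '{"linear":[[0,0,0],[0,0,0]],"turn":[[0,0,0],[0,0,0]],"grip":[0.005,0.005]}' >/dev/null
python3 - <<'E'
from go import *
from workcell import arm
s=arm.get_state();d=arm.get_image("wrist");cv2.imwrite("pics/w19.png",d["image"][:,:,::-1])
print(s["time"],s["tool_pos"],to(s,[.483,-.2976,.086],.457))
print(d is not None and (wproj(d,s,[[.477,-.2975,.004]])))
crop(arm.get_image("side")["image"],225,150,160,120,5,"pics/sd19.png")
E
```

```text
30.6667 [ 0.4812 -0.297   0.2016] (array([-0.0016, -0.0018,  0.1156]), array([ 0.004 , -0.0014, -0.0039]))
[[316.9264 175.167 ]]
```

View pics/w19.png

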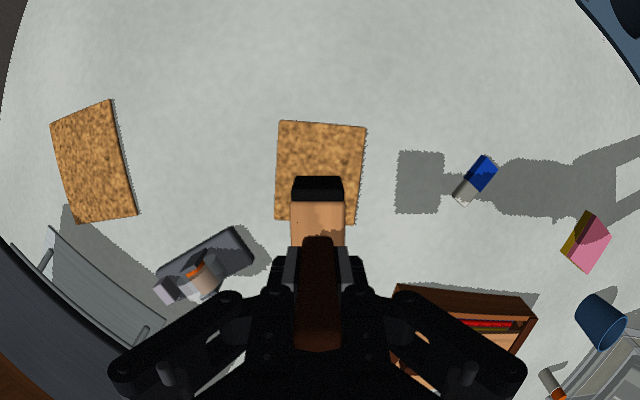

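View pics/sd19.png

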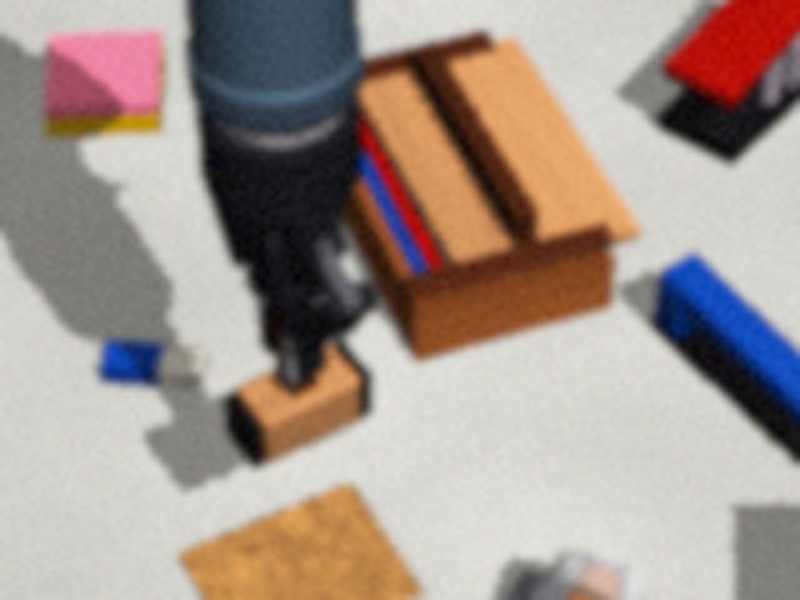

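```bash
python3 -m inch '{"linear":[[-0.001,-0.001,0.02],[-0.001,-0.001,0.045],[-0.001,-0.001,0.07],[-0.001,-0.001,0.09],[-0.001,-0.001,0.105],[-0.001,-0.001,0.11],[-0.001,-0.001,0.11],[-0.001,-0.001,0.11]],"turn":[[0.004,-0.001,-0.004],[0.004,-0.001,-0.004],[0.004,-0.001,-0.004],[0.004,-0.001,-0.004],[0.004,-0.001,-0.004],[0.004,-0.001,-0.004],[0.004,-0.001,-0.004],[0.004,-0.001,-0.004]],"grip":[0.005,0.005,0.005,0.005,0.005,0.005,0.005,0.005]}' >/dev/null
python3 - <<'E'
from go import *
from workcell import arm
arm.get_image("wrist")
s=arm.get_state()
print(s["time"],s["tool_pos"],s["force"],to(s,[.482,-.298,.0818],.457))
crop(arm.get_image("side")["image"],235,200,120,90,6,"pics/sd20.png")
E
```

```text
31.4833 [ 0.4834 -0.2972  0.0931] [ 0.5138  0.7372 -2.4615] (array([ 0.0016, -0.0001,  0.0113]), array([-0.0024,  0.0004,  0.0019]))
```

View pics/sd20.png

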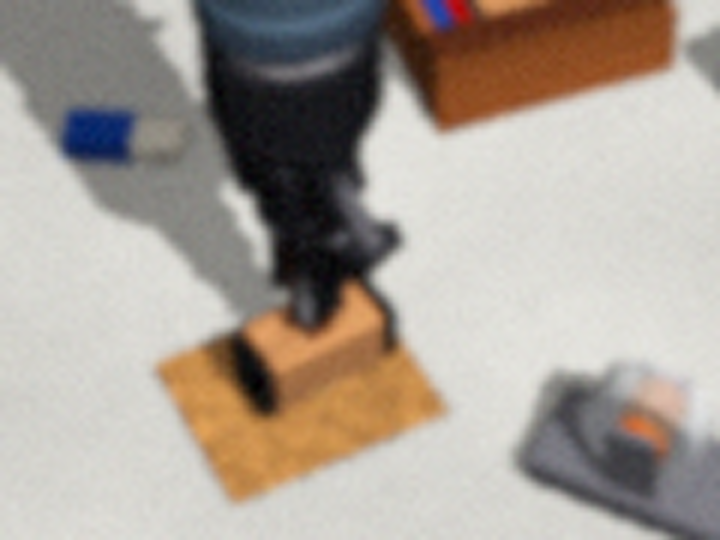

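The head hangs level above the mat. Lowering the last 11 mm.

```bash
python3 -m inch '{"linear":[[0.001,0,0.003],[0.001,0,0.006],[0.001,0,0.009],[0.001,0,0.009],[0.001,0,0.009]],"turn":[[-0.002,0,0],[-0.002,0,0.001],[-0.002,0,0.001],[-0.002,0,0.001],[-0.002,0,0.001]],"grip":[0.005,0.005,0.005,0.005,0.005]}'
python3 -m inch '{"linear":[[0,0,0.001],[0,0,0.001]],"turn":[[0,0,0],[0,0,0]],"grip":[0.005,0.005]}'
```

```text
time: 31.95
tool_pos: [0.4824, -0.2978, 0.0841]
orientation: [0.0, -0.227, 0.974, -0.0]
force: [0.4, -0.1, -2.3]
grip_width: 0.0167
time: 32.12
tool_pos: [0.4823, -0.2978, 0.0829]
orientation: [0.0, -0.227, 0.974, -0.0]
force: [0.0, 0.4, -1.8]
grip_width: 0.0163
```

```bash
python3 -m inch '{"linear":[[0,0,0.001],[0,0,0.001]],"turn":[[0,0,0],[0,0,0]],"grip":[0.005,0.005]}'
python3 -m inch '{"linear":[[0,0,0.001],[0,0,0.001]],"turn":[[0,0,0],[0,0,0]],"grip":[0.005,0.005]}'
```

```text
time: 32.28
tool_pos: [0.4822, -0.2977, 0.0818]
orientation: [0.0, -0.227, 0.974, 0.0]
force: [0.4, 0.0, -2.8]
grip_width: 0.0166
time: 32.45
tool_pos: [0.4823, -0.2978, 0.0816]
orientation: [0.0, -0.227, 0.974, -0.0]
force: [-2.4, 2.1, 5.2]
grip_width: 0.0165
```

Contact with the mat, so I'll release.

```bash
python3 -m inch '{"linear":[[0,0,0],[0,0,0],[0,0,0],[0,0,0],[0,0,0],[0,0,0]],"turn":[[0,0,0],[0,0,0],[0,0,0],[0,0,0],[0,0,0],[0,0,0]],"grip":[0.018,0.022,0.03,0.04,0.05,0.06]}' 20
python3 - <<'E'
from go import *
from workcell import arm
d=arm.get_image("wrist");cv2.imwrite("pics/w21.png",d["image"][:,:,::-1])
E
```

```text
time: 32.95
tool_pos: [0.4823, -0.2978, 0.0816]
orientation: [0.0, -0.227, 0.974, -0.0]
force: [0.5, 0.6, 0.1]
grip_width: 0.0595
```

View pics/w21.png

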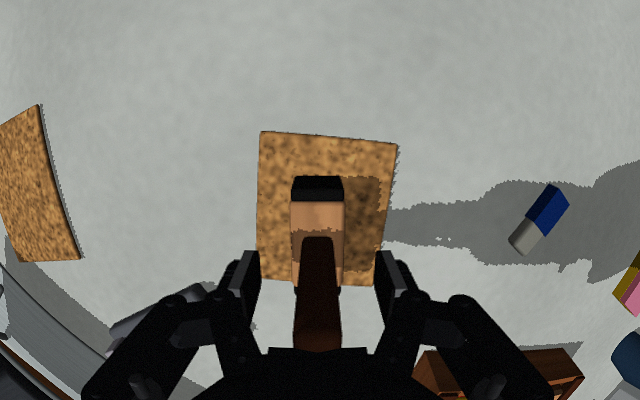

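The mallet is free and upright at (318,240), with the pads clear on both sides. Going straight up.

```bash
python3 -m inch '{"linear":[[0,0,-0.015],[0,0,-0.04],[0,0,-0.07],[0,0,-0.1],[0,0,-0.13],[0,0,-0.16],[0,0,-0.16],[0,0,-0.16]],"turn":[[0,0,0],[0,0,0],[0,0,0],[0,0,0],[0,0,0],[0,0,0],[0,0,0],[0,0,0]],"grip":[0.06,0.06,0.06,0.06,0.06,0.06,0.06,0.06]}'
python3 - <<'E'
from go import *
from workcell import arm
from fit import *
s=arm.get_state()
print(to(s,[.68,-.01,.30],.24))
crop(arm.get_image("side")["image"],235,150,160,120,5,"pics/sd22.png")
E
```

```text
time: 33.67
tool_pos: [0.4831, -0.2985, 0.2437]
orientation: [0.002, -0.227, 0.974, -0.002]
force: [0.3, 0.1, 0.4]
grip_width: 0.0599
(array([-0.3042,  0.1715, -0.0565]), array([-0.0046,  0.0025,  0.2176]))
```

View pics/sd22.png

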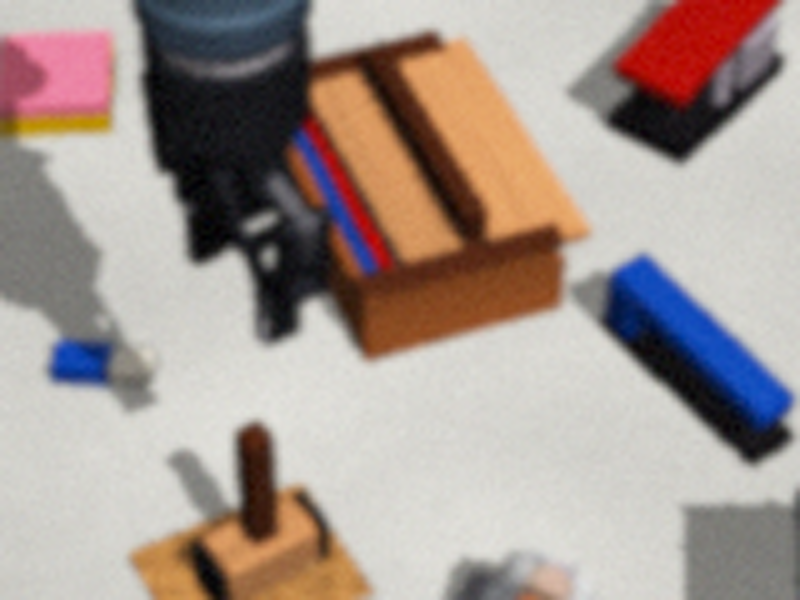

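The mallet stands upright on its mat. There is time to check the gap from above the box.

```bash
python3 -m inch '{"linear":[[-0.03,0.017,-0.006],[-0.06,0.034,-0.012],[-0.09,0.051,-0.012],[-0.12,0.068,-0.012],[-0.15,0.085,-0.012],[-0.18,0.102,-0.012],[-0.21,0.119,-0.012],[-0.24,0.136,-0.012]],"turn":[[0,0,0.03],[0,0,0.06],[0,0,0.09],[0,0,0.12],[0,0,0.15],[0,0,0.18],[0,0,0.2],[0,0,0.217]],"grip":[0.06,0.06,0.06,0.06,0.06,0.06,0.06,0.06]}'>/dev/null
python3 -m inch '{"linear":[[-0.03,0.017,0],[-0.055,0.03,0],[-0.055,0.03,0],[-0.055,0.03,0],[-0.055,0.03,0],[-0.055,0.03,0],[-0.055,0.03,0]],"turn":[[0,0,0],[0,0,0],[0,0,0],[0,0,0],[0,0,0],[0,0,0],[0,0,0]],"grip":[0.06,0.06,0.06,0.06,0.06,0.06,0.06]}'
python3 - <<'E'
from fit import *
from workcell import arm
s=arm.get_state();d=arm.get_image("wrist");np.save("T23.npy",toolT(s));print(s["joint_velocities"])
cv2.imwrite("pics/w23.png",d["image"][:,:,::-1]);crop(d["image"],190,0,260,200,3,"pics/w23c.png")
E
```

```text
time: 34.97
tool_pos: [0.6829, -0.0269, 0.251]
orientation: [-0.002, -0.119, 0.993, 0.0]
force: [0.6, -0.3, -0.1]
grip_width: 0.0598
[ 0.0002 -0.0075 -0.0081  0.0007 -0.0006  0.0002]
```

View pics/w23c.png

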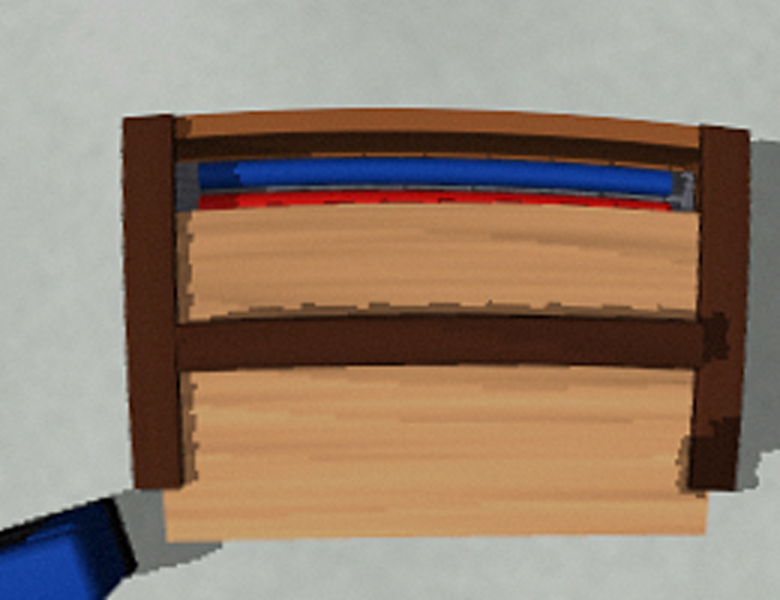

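Run:
```python
from gap import *
T=np.load("T23.npy");q=R.from_matrix(T[:3,:3]).as_quat();s=dict(tool_pos=T[:3,3],orientation=[q[3],*q[:3]])
gap([(195,211),(440,204),(690,211)],[(178,137),(440,132),(697,148)],lambda p:np.array(p)/3.+[190,0]-.33,s)
```

```text
lid [[-30.3689 -82.7082]
 [-31.0471  -0.6848]
 [-33.2591  85.9305]] wall [[-56.7498 -88.4379]
 [-56.0542  -0.6646]
 [-56.149   88.4123]] lid slope -0.017216622608879142 wall slope 0.0033861801977960937 gap at +75,-75: 23.22787749243782 26.318297913439103 rel -57: 24.16495623792229 26.74744962925416
```

```bash
python3 -c "
from workcell import arm
s=arm.get_state();print(s['time'],s['force']);print(arm.sign_off())"
```

```text
35.0667 [ 0.15048098 -0.37280558  0.4261426 ]
the job is handed in; nothing more can be done
None
```

The lid is open by about 2.5 cm at both ends, and the mallet is standing upright on its cork mat. I handed the job in at 35.1 s of the 72 s allowed.

- **Moving the lid:** I pushed it with the mallet head at alternating ends of the bar: left, right, left, right. These were slow pushes rather than quick taps. The lid slid at roughly 12–14 N. I changed ends each time it bound; the highest reading was 16.8 N, read only between short moves, against the 22 N crack limit. The last right-hand push stopped before binding, because the gap was already right.
- **Gap check:** the last wrist picture from above gives about 23–24 mm at the left end and 26–27 mm at the right. An earlier reading, with the mallet still pressing, gave 24 and 25 mm, so the two agree to about 1.5 mm.
- **Mallet and surroundings:** the mallet was set down about 5 mm from the mat's centre. The last side picture shows it upright and the lid uncracked. I saw nothing else displaced in the pictures, though I did not re-measure the other objects. The gripper ended clear of everything, and the wrist force read about zero.

No check failed. The tool's own position was not a reliable measure of lid travel because the arm and grip flex under load, so the gaps come from the pictures.

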